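# Charge the burnout kiln with casting flasks

## Task

The kiln is still hot, so do not touch it or its hatch with the gripper: take the red hooked pole from its rest, hook it into the brass eye and pull the hatch all the way down. Set the tray with the orange tab on the lowered hatch, stand every casting flask upright on it, and slide the loaded tray fully home into the kiln; the flasks dry in there with the hatch left down. Lay the pole back in its rest, and leave the other things on the bench where they are.

Things in the scene. Friction and masses are not known exactly. Their poses are not given: they have to be found in the camera images.
- hatch_hinge (a point): Fixed on the kiln, a grey and blue box 280 mm deep, 320 wide, 330 high, opening roughly to the robot's left. Middle of the hatch's hinge line, in the front face, 140 mm above the bench, level with the upper face of the lowered hatch. Axes: +x into the kiln, +y along the hinge line, +z up. Opening 200 mm wide, 145 high, its floor 1.5 mm lower; above it the front face goes on up.
- hatch (a joint): Steel hatch, 240 mm wide, 160 high, 15 thick, hinged along its lower edge. 0 = shut, upright; 1.571 rad = fully down, level, like a shelf in front of the opening. Starts shut or slightly ajar. A stiff hinge (0.38 N m) holds it wherever it is left; pulling at the eye takes 2 to 4 N.
- eye (a point): Centre of the brass eye on the hatch's outer face at its free edge, 70 mm to -y (kiln axes) of its middle. Shut, it is 178 mm above and 25 mm outward (-x) of the hinge line; it turns with the hatch: down, it is 178 mm outward and 25 mm below. A ring, its hole's axis along the hinge line; hole 28 mm, bar 7 mm.
- pole_grip (a point): Centre of the pole's red handle, to be gripped here (near its balance point). Handle 20 x 20 mm, from 100 mm behind to 60 mm ahead of this point. +x along the pole to the hook, +z up. A 10 mm steel rod goes on to 165 mm ahead, where it bends square to +y: tip 8 mm thick, ending 46 mm from the pole's axis. 140 g. In its rest the pole's yaw is roughly the kiln's.
- rest_centre (a point): The pole's rest, fixed: two aluminium cradles 50 mm either side of this point along x, 10 mm thick, each with a 30 mm wide notch open at the top, notch floor 40 and cheek tops 60 mm above the bench; wooden base 12 mm thick. pole_grip lies at this point (50 mm above the bench) when the pole is home; the pole's +x then points to this +x.
- tray_centre (a point): Aluminium tray, at first on the bench: centre of the underside of its plate, which is 150 mm (x) by 165 mm (y), 5 mm thick, with a rim 12 mm high and 4 mm thick all round. A tang 40 mm wide, 5 mm thick, leads to -x to an upright orange tab. 240 g. It goes into the kiln with its +x first.
- tray_tab (a point): Grasp point on the tray's orange tab, 195 mm to -x of tray_centre, 35 mm above the tray's underside. Tab 10 mm thick (x), 50 mm wide (y), its top 55 mm above the tray's underside. The tray can be lifted and pushed by it.
- tray_home (a point): Fixed in the kiln: where tray_centre lies (to 2 mm) when the tray is fully home against the chamber's back wall, 95 mm inside the front face; the tab then stands 100 mm outside. Axes those of the kiln. Two rails 15 mm high on the chamber floor, 177 mm apart, flared at the mouth, lead the tray in; the chamber is 170 mm deep.
- flask0_centre (a point): Steel casting flask filled with white plaster, upright cylinder 44 mm in diameter, 55 mm high, 160 g; point at its centre, half-way up. May be absent (two to four of them are there).
- flask1_centre (a point): Steel casting flask filled with white plaster, upright cylinder 44 mm in diameter, 55 mm high, 160 g; point at its centre, half-way up. May be absent (two to four of them are there).
- flask2_centre (a point): Steel casting flask filled with white plaster, upright cylinder 44 mm in diameter, 55 mm high, 160 g; point at its centre, half-way up. May be absent (two to four of them are there).
- flask3_centre (a point): Steel casting flask filled with white plaster, upright cylinder 44 mm in diameter, 55 mm high, 160 g; point at its centre, half-way up. May be absent (two to four of them are there).
- block: bystander: reddish firebrick block 80 x 60 x 30 mm; origin under its centre
- dish: bystander: white ceramic dish, 68 mm across, 26 mm high
- flux: bystander: jar, 56 mm across, 75 mm high
- pickle: bystander: bottle with blue cap, 60 mm across, 120 mm high
- mallet: bystander: small hammer lying on the bench
- torch: bystander: soldering torch handpiece lying on the bench, about 200 mm long, green and red valve knobs
- visor: bystander: black magnifier visor, 170 mm wide, 50 mm high

How it is judged:
By the outcome, as a careful person would: the job done as asked, in the order asked, and still so for the second after the job is handed in, with the robot touching nothing.
Of flask0, flask1, flask2, flask3 only 2 to 4 are there at a start; the rules pass over those that are not, and their reading is None.
At some moment in a run one of flask0, flask1, flask2, flask3 may be knocked a few centimetres aside while the robot is not near it.
It also fails if it takes over 210 s, if anything falls off the work surface, if the arm or the gripper's body presses on something with over 40 N, if the wrist force passes 120 N, or if a joint passes its speed limit or range.

## Robot

A 6-joint arm with a two-finger parallel gripper is mounted at the origin on the work surface. World frame = base frame: x ahead of the robot, y to its left, z up, the work surface at z = 0. Lengths are in m, angles in rad, forces in N, time in s.
With the tool pointing down it reaches from about 0.3 to 0.875 m from the base axis. Payload 6.4 kg.
Tool frame: the origin (TCP) lies midway between the tips of the shut fingers; the grasp point (between the pads) lies 19 mm behind it; z points along the fingers, y is the line along which they close (so a half turn about z gives the same grasp; the last joint's range is limited). The gripper opens to 85 mm and grips with 20 to 120 N. Pads are 22 mm wide; open, the fingers measure 114 mm over their backs; the gripper's body (76 mm by 85 mm) begins 54 mm behind the grasp point. The pads swing forward as they close: fully open they stand 13 mm farther back than shut.
Start: joints at [0.929, 0.181, 1.607, -0, 1.354, -0.206], TCP at [0.243, 0.521, 0.231] pointing down, gripper open.
Joint ranges: [-2.99, 2.99], [-0.89, 2.07], [0.3, 2.58], [-1.14, 4.28], [0, 2.63], [-3.12, 3.12]. Speed limits (rad/s): [2.57, 2.57, 3.01, 3.14, 3.14, 3.14].

## Interface

Orientations are given as a unit quaternion [w, x, y, z].
In Python, from bench import status, camera, ctrl gives the robot as it stands. The module is installed in compiled form; this text tells all that it offers.
- The arm moves only by the shell command python3 -m handwheel 'ROWS'. ROWS is JSON, a list that holds one entry, the list of rows, each a list of 7 numbers: the opening, from -1 (shut) to 1 (fully open), then the shift along the tool's x, y, z in cm, then the turn, a rotation vector about the tool's x, y, z in degrees. A call has 1 to 10 rows; each row is the pose to reach, as a shift and turn from the pose commanded when the call began, along the tool's axes at that moment; what a row does not reach only later rows make up. A row lasts 1/8 s, in which the tool goes at most 62.5 mm and 10.7 degrees, less where a joint would pass 70% of its speed; a pose out of reach is approached as far as the arm can. A call with a gripper value outside its range is refused whole. The fingers move at their own pace and stop on an object; the grip force is fixed at half the most. Time passes only in rows, so rows that repeat a pose let the fingers close. It gives the time, the measured TCP pose, the force, the opening and the grip force at its end, in the units of the state.
- status.get_obs(): the state, without advancing time (a new reading comes with each control period).
- camera(name): name is "side" or "top"; returns a dict with "frame" (480x640x3 uint8, blue, green, red), "depth" (480x640 float32, m along the optical axis (not along the pixel's ray), 0 where there is no reading), "fx", "fy", "cx", "cy" (pixels), "dist" ([k1, k2, p1, p2, k3] as OpenCV has them; the pictures are not rectified), "extrinsics" (4x4, takes a point from camera to world coordinates). Camera axes: x right, y down, z forward; pixel columns grow to the right and rows downward; lengths in m; the calibration is good to about 2 mm. A picture is of the moment at which its call begins.
- ctrl.hand_in(): hands the job in; it is judged then, once.
The state is a dict: "time_s": time; "q": joint angles; "dq": joint speeds; "joint_efforts": joint torques, N m; "eef_pos": TCP position; "eef_rot": TCP orientation; "wrist_force": force on the tool from outside, world axes, zero at the start; "torque": the same for the moment, N m; "opening": opening from 0.0 (shut) to 1.0 (fully open); "grasp_force": force on a finger pad.
Only numpy, scipy, OpenCV 4.12 (cv2) and the standard library are available. Lean on these libraries where they do the work, as an engineer would, in place of code of your own. Each camera call takes 0.05 s, during which the arm holds its last target. There are 200 camera calls.

## Working session

There is one attempt and no reset: what is moved stays moved. The work goes in short steps, Python scripts to look and compute and a shell command to move; the robot and the scene stay as the last step left them, time stands still between calls to the robot, and variables do not carry over. Pictures are saved under pics/ and viewed, at most 14 in all, crops included, and the job is handed in when it is done.

```bash
mkdir -p pics; ls
cat > h.py <<'E'
import numpy as np, cv2
from scipy.spatial.transform import Rotation as R
from bench import status, camera, ctrl
def snap(n,fn=None):
    c=camera(n)
    np.savez('last_'+n+'.npz',**{k:np.asarray(v) for k,v in c.items()})
    if fn: cv2.imwrite('pics/'+fn+'.png',c['frame'])
    return c
def load(n): return dict(np.load('last_'+n+'.npz'))
def pts(c,uv,z=None):
    """world points of pixels; by depth, or on plane z"""
    uv=np.array(uv,float).reshape(-1,1,2)
    K=np.array([[c['fx'],0,c['cx']],[0,c['fy'],c['cy']],[0,0,1]],float)
    n=cv2.undistortPoints(uv,K,np.array(c['dist'],float))[:,0]
    ray=np.c_[n,np.ones(len(n))]; T=np.array(c['extrinsics'])
    if z is None:
        d=np.array([c['depth'][int(round(v)),int(round(u))] for u,v in uv[:,0]])
        return ray*d[:,None]@T[:3,:3].T+T[:3,3]
    rw=ray@T[:3,:3].T; s=(z-T[2,3])/rw[:,2]
    return T[:3,3]+rw*s[:,None]
def cloud(c):
    v,u=np.mgrid[0:480,0:640]
    K=np.array([[c['fx'],0,c['cx']],[0,c['fy'],c['cy']],[0,0,1]],float)
    n=cv2.undistortPoints(np.c_[u.ravel(),v.ravel()].astype(float).reshape(-1,1,2),K,np.array(c['dist'],float))[:,0]
    d=np.array(c['depth']).ravel(); T=np.array(c['extrinsics'])
    P=(np.c_[n,np.ones(len(n))]*d[:,None])@T[:3,:3].T+T[:3,3]
    P[d==0]=np.nan
    return P.reshape(480,640,3)
def goto(p,q=None,Rm=None):
    """cm shift & deg turn in tool axes, to reach world TCP p, orientation Rm"""
    o=status.get_obs(); R0=R.from_quat(np.roll(o['eef_rot'],-1))
    s=R0.inv().apply(np.array(p)-o['eef_pos'])*100
    t=np.zeros(3) if Rm is None else np.degrees((R0.inv()*Rm).as_rotvec())
    print('shift cm',s.round(2),'turn',t.round(2))
E
python3 - <<'E'
from h import *
o=status.get_obs()
print({k:np.round(v,3) for k,v in o.items()})
for n in('side','top'):
    c=snap(n,n+'0'); print(n,c['fx'],c['dist'],np.round(c['extrinsics'],3))
E
```

```text
pics
{'time_s': np.float64(0.0), 'q': array([ 0.929,  0.182,  1.608, -0.   ,  1.354, -0.206]), 'dq': array([ 0.002, -0.002,  0.   , -0.   , -0.001, -0.001]), 'joint_efforts': array([-1.0000e-03, -4.4486e+01, -3.5134e+01, -0.0000e+00,  9.0000e-03,
       -0.0000e+00]), 'eef_pos': array([0.242, 0.521, 0.23 ]), 'eef_rot': array([-0.   ,  0.216,  0.976, -0.001]), 'wrist_force': array([ 0.31 , -0.535,  0.353]), 'torque': array([ 0.05,  0.08, -0.  ]), 'grasp_force': np.float64(0.0), 'opening': np.float64(1.001)}
side 456.7090119141256 [-0.07159391  0.          0.          0.          0.        ] [[ 0.264  0.818 -0.511  1.11 ]
 [ 0.964 -0.224  0.14  -0.078]
 [ 0.    -0.53  -0.848  1.134]
 [ 0.     0.     0.     1.   ]]
top 564.4752933997212 [-0.14679359  0.          0.          0.          0.        ] [[ 0.029 -0.981  0.194  0.22 ]
 [-1.    -0.03  -0.004  0.095]
 [ 0.01  -0.194 -0.981  1.714]
 [ 0.     0.     0.     1.   ]]
```

View pics/side0.png

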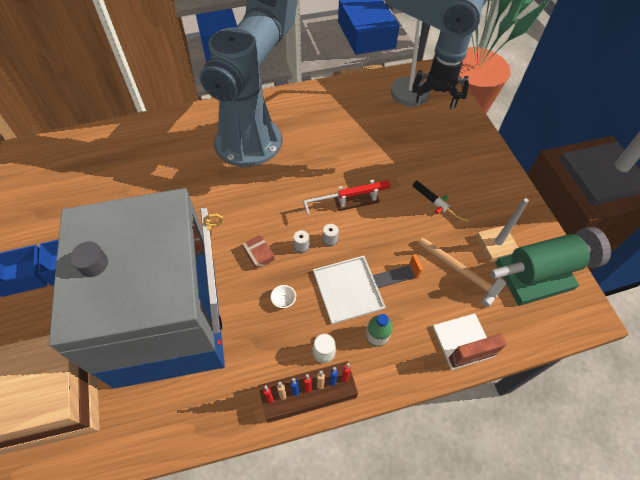

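View pics/top0.png

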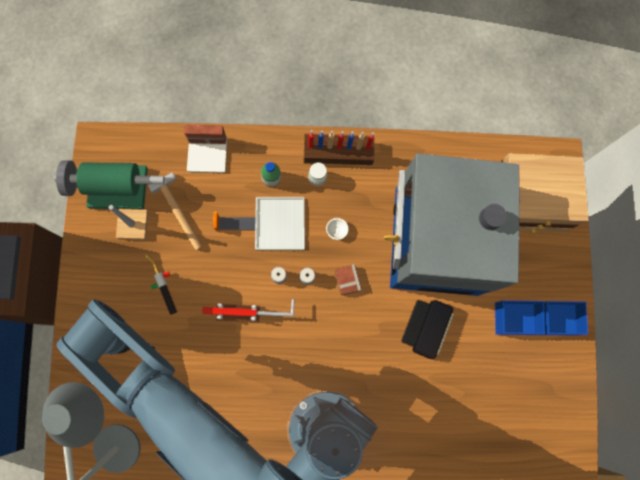

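The top view shows the kiln at (460,220) with its hatch slightly ajar and the eye at (391,238). The pole runs from (205,312) to (293,300). The tray is at (280,223) with its tab at (216,221). I can see two flasks, at (278,274) and (307,275). The dish (338,230) stands between the tray and the kiln, and the block is at (347,279).

Run:
```python
from h import *
ct=load('top'); P=cloud(ct); cs=load('side'); S=cloud(cs)
def rect(pp,n):
    r=cv2.minAreaRect((pp[:,:2]*1000).astype(np.float32)); print(n,len(pp),'c',np.round(r[0],1),'size',np.round(r[1],1),'ang',round(r[2],2),'z',np.round(np.percentile(pp[:,2],[5,50,95])*1000,1))
def reg(A,u0,v0,u1,v1,z0,z1):
    a=A[v0:v1,u0:u1].reshape(-1,3); return a[(a[:,2]>z0)&(a[:,2]<z1)]
rect(reg(P,380,140,530,300,.315,.345),'kiln top')
rect(reg(S,40,180,240,400,.315,.345),'kiln top side')
rect(reg(P,375,160,415,300,.20,.31),'hatch+')
rect(reg(P,250,190,310,255,.006,.03),'tray'); rect(reg(S,310,255,386,325,.006,.03),'trayS')
rect(reg(P,205,205,225,240,.035,.07),'tab'); rect(reg(S,405,250,425,280,.035,.07),'tabS')
for n,b in dict(f0=(268,264,289,285),f1=(297,265,318,286),block=(333,262,364,296),dish=(322,216,353,243)).items():
    rect(reg(P,*b,.015,.07),n)
for n,b in dict(f0=(320,220,342,246),f1=(290,228,313,254)).items(): rect(reg(S,*b,.035,.07),n+'S')
rect(reg(P,203,300,250,322,.052,.07),'handle');rect(reg(S,340,175,395,205,.052,.07),'handleS')
rect(reg(P,285,295,300,322,.03,.07),'hook');rect(reg(S,300,195,315,217,.03,.07),'hookS')
rect(reg(P,398,295,460,362,.015,.08),'visor'); rect(reg(P,255,160,282,187,.03,.14),'pickle'); rect(reg(P,306,160,330,188,.03,.1),'flux')
# rod pixel pts
print(pts(ct,[(205,311),(256,313),(290,315),(292,301)],.05).round(4))
print(pts(cs,[(388,184),(345,192),(308,201),(307,212)],.05).round(4))
for n,c,b in(('top',ct,(330,200,450,300)),('side',cs,(180,180,260,260))):
    u0,v0,u1,v1=b; cv2.imwrite(f'pics/{n}_eye.png',cv2.resize(c['frame'][v0:v1,u0:u1],None,fx=5,fy=5,interpolation=2))
im=np.hstack([cv2.resize(cv2.imread('pics/top_eye.png'),(480,400)),cv2.resize(cv2.imread('pics/side_eye.png'),(320,320))if 0 else cv2.copyMakeBorder(cv2.resize(cv2.imread('pics/side_eye.png'),(320,320)),0,80,0,0,0)])
cv2.imwrite('pics/eyes.png',im)
```

```text
kiln top 12318 c [ 577.1 -298.6] size [351.  321.6] ang 86.23 z [323.6 328.9 333.8]
kiln top side 17955 c [ 576.8 -297. ] size [351.8 322.2] ang 86.66 z [325.8 328.8 331.3]
hatch+ 1149 c [ 582.2 -166.3] size [322.8  92.5] ang 1.17 z [212.9 293.6 304.2]
tray 1076 c [620.8 160.3] size [204.4 185.5] ang 1.51 z [ 6.3  8.8 15.6]
trayS 992 c [616.4 179.7] size [168.8 189.1] ang 1.69 z [ 6.1  7.9 13.2]
tab 68 c [609.8 351.7] size [49.2 10.2] ang 2.95 z [44.6 52.4 60.4]
tabS 107 c [611.6 352.6] size [49.8 11.4] ang 1.76 z [37.  52.1 56.8]
f0 188 c [448.9 157. ] size [42.1 42. ] ang 57.1 z [34.9 54.6 62.1]
f1 187 c [449.9  71.3] size [43.8 39.1] ang 1.72 z [32.4 54.7 62. ]
block 539 c [442.9 -52.5] size [80.9 60.8] ang 15.9 z [21.7 28.8 35.9]
dish 175 c [600.1 -16.7] size [64.9 65.5] ang 69.39 z [15.7 21.8 30.7]
f0S 210 c [451.9 157.6] size [43.1 42.4] ang 69.26 z [39.3 54.4 58.4]
f1S 212 c [451.7  71.3] size [39.3 46.4] ang 74.82 z [39.1 54.2 58.3]
handle 333 c [337.9 304.5] size [ 41.6 136.2] ang 0.37 z [54.2 59.7 66. ]
handleS 375 c [336.5 297.2] size [156.6  45.7] ang 88.96 z [53.5 58.7 63.3]
hook 67 c [352.7 120.3] size [51.6 23.5] ang 1.66 z [44.9 52.6 60. ]
hookS 71 c [354.3 125.2] size [49.8 33.8] ang 1.02 z [49.3 53.4 56.8]
visor 1998 c [ 307.6 -293.7] size [116.3 171.8] ang 68.71 z [17.6 45.  53.8]
pickle 365 c [760.5 190.6] size [57.5 58.8] ang 89.5 z [ 39.3  83.7 121.6]
flux 311 c [779.3  46.7] size [77.3 69. ] ang 1.97 z [34.9 71.5 79.5]
[[0.3338 0.3677 0.05  ]
 [0.3331 0.2168 0.05  ]
 [0.3303 0.1167 0.05  ]
 [0.3717 0.1121 0.05  ]]
[[0.337  0.373  0.05  ]
 [0.3319 0.2381 0.05  ]
 [0.335  0.123  0.05  ]
 [0.3724 0.1099 0.05  ]]
```

View pics/eyes.png

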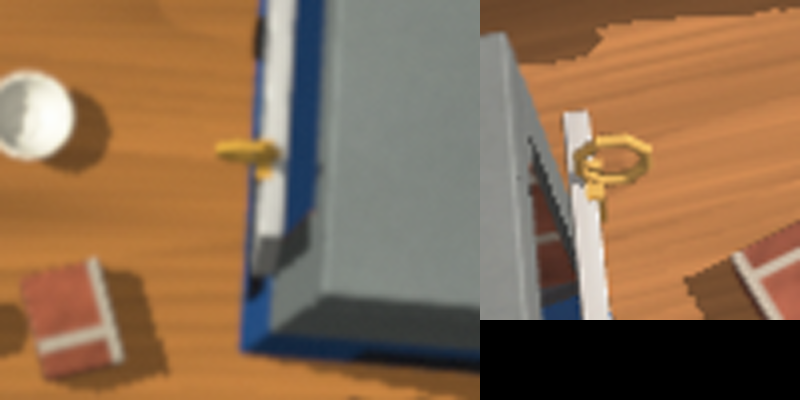

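The eye ring is centred near (391.7,237.5) in the top view, seen edge-on, and near (213.5,220) in the side view. Next I'll triangulate it and fit the kiln and hatch.

Run:
```python
from h import *
ct=load('top'); P=cloud(ct); cs=load('side'); S=cloud(cs)
def ray(c,uv):
    a=pts(c,[uv],0)[0]; o=np.array(c['extrinsics'])[:3,3]; d=a-o; return o,d/np.linalg.norm(d)
o1,d1=ray(ct,(391.7,237.5)); o2,d2=ray(cs,(213.5,220))
A=np.c_[d1,-d2]; s=np.linalg.lstsq(A,o2-o1,rcond=None)[0]
p,q=o1+s[0]*d1,o2+s[1]*d2; print('eye',((p+q)/2).round(4),'gap',np.linalg.norm(p-q).round(4))
# kiln side: top faces: edge extents per slice
for n,A in(('top',P),('side',S)):
    a=A.reshape(-1,3); a=a[(abs(a[:,2]-.329)<.008)&(a[:,1]<-.08)&(a[:,0]>.35)&(a[:,0]<.8)]
    xs=np.arange(.44,.72,.02); f=[];
    for x in xs:
        y=a[abs(a[:,0]-x)<.006][:,1]; f.append((np.percentile(y,99.5),np.percentile(y,.5)))
    f=np.array(f); k=np.polyfit(xs,f[:,0],1); k2=np.polyfit(xs,f[:,1],1)
    print(n,'front y(x)',k,'res',np.std(f[:,0]-np.polyval(k,xs)).round(4),'back',k2,'depth',(f[:,0]-f[:,1]).mean())
    ys=np.arange(-.40,-.19,.02); g=np.array([(np.percentile(a[abs(a[:,1]-y)<.006][:,0],.5),np.percentile(a[abs(a[:,1]-y)<.006][:,0],99.5)) for y in ys])
    print(' near',np.polyfit(ys,g[:,0],1),'far',np.polyfit(ys,g[:,1],1),(g[:,1]-g[:,0]).mean())
# lower blue front base from top camera: edge at z ~?
# hatch surface from side (bright steel): 
a=S[200:345,198:226].reshape(-1,3); C=cs['frame'][200:345,198:226].reshape(-1,3)
m=(a[:,2]>.15)&(a[:,2]<.32)&(C.min(1)>110)&(a[:,1]>-.2)
b=a[m]; print(len(b),np.percentile(b,[2,50,98],axis=0).round(4))
for z in np.arange(.16,.32,.02):
    t=b[abs(b[:,2]-z)<.01]
    if len(t)>5: print(z.round(2),len(t),np.median(t,0).round(4), t[:,0].min().round(3),t[:,0].max().round(3))
# hatch top edge from top cam
a=P[160:300,385:415].reshape(-1,3); C=ct['frame'][160:300,385:415].reshape(-1,3)
b=a[(a[:,2]>.27)&(a[:,2]<.325)&(C.min(1)>110)]; print(len(b)); print(np.percentile(b,[2,50,98],axis=0).round(4), np.polyfit(b[:,0],b[:,1],1))
```

```text
eye [ 0.5168 -0.1385  0.3116] gap 0.0021
top front y(x) [-0.09063406 -0.13661314] res 0.0168 back [-0.06688333 -0.43160832] depth 0.2814572619957961
 near [0.06591926 0.43753559] far [0.04488779 0.74634987] 0.3151237238713105
side front y(x) [-0.09832432 -0.13209173] res 0.0168 back [-0.06294997 -0.4327114 ] depth 0.28045629419187945
 near [0.05495808 0.43680282] far [0.0510306  0.75111307] 0.31548849960945247
805 [[ 0.4419 -0.1885  0.1656]
 [ 0.6239 -0.1663  0.2956]
 [ 0.7049 -0.1526  0.2996]]
0.16 23 [ 0.7025 -0.1847  0.1607] 0.428 0.704
0.18 28 [ 0.7028 -0.1838  0.1803] 0.427 0.705
0.2 36 [ 0.7033 -0.1835  0.2007] 0.427 0.705
0.22 20 [ 0.704  -0.1794  0.2207] 0.459 0.705
0.24 19 [ 0.704  -0.1761  0.2414] 0.703 0.705
0.26 26 [ 0.7044 -0.1736  0.2597] 0.703 0.705
0.28 31 [ 0.7044 -0.1728  0.2804] 0.51 0.706
0.3 620 [ 0.6067 -0.164   0.2961] 0.466 0.705
769
[[ 0.4378 -0.2004  0.2793]
 [ 0.5765 -0.1688  0.298 ]
 [ 0.7173 -0.1525  0.3242]] [-0.03483961 -0.15400731]
```

Run:
```python
from h import *
ct=load('top'); P=cloud(ct); cs=load('side'); S=cloud(cs)
for n,c,A,b,b2 in(('top',ct,P,(195,295,305,330),(208,190,312,255)),('side',cs,S,(295,165,400,225),(305,250,430,330))):
    u0,v0,u1,v1=b
    f=c['frame'][v0:v1,u0:u1].astype(int); m=(f[...,2]>110)&(f[...,1]<50)&(f[...,0]<50)
    v,u=np.nonzero(m); uv=np.c_[u+u0,v+v0]
    X=pts(c,uv,.055)[:,:2]; X=X[(X[:,0]<.36)&(X[:,0]>.31)]
    r=cv2.minAreaRect((X*1000).astype(np.float32)); print(n,'red',len(X),np.round(r,2) if 0 else r)
    print('  y range',X[:,1].min(),X[:,1].max(),'fit x(y)',np.polyfit(X[:,1],X[:,0],1),'x@.28')
    u0,v0,u1,v1=b2
    f=c['frame'][v0:v1,u0:u1].astype(int); m=(f[...,2]>140)&(f[...,1]>50)&(f[...,1]<150)&(f[...,0]<50)
    v,u=np.nonzero(m);X=A[v0:v1,u0:u1][m];X=X[X[:,2]>.045];print('  tab top',len(X),np.median(X,0).round(4))
im=[cv2.resize(ct['frame'][290:335,195:305],(770,315),interpolation=2),cv2.resize(cs['frame'][245:330,305:430],(425,289),interpolation=2)]
im[1]=cv2.copyMakeBorder(im[1],0,0,0,345,0); im[1][:, 425:]=cv2.resize(ct['frame'][190:260,208:313],(345,230))[0:230] if 0 else 0
t=cv2.resize(ct['frame'][190:260,208:313],(345,230),interpolation=2); im[1][:230,425:]=t
cv2.imwrite('pics/det.png',im[0] if 0 else np.vstack([im[0],im[1][:280]]))
```

```text
top red 356 ((336.22161865234375, 294.72857666015625), (157.27516174316406, 24.511966705322266), 89.33012390136719)
  y range 0.21619485147048195 0.3733027476482653 fit x(y) [0.01824107 0.32996736] x@.28
  tab top 52 [0.6113 0.3529 0.0534]
side red 199 ((340.0789489746094, 296.7081298828125), (29.977901458740234, 159.80223083496094), 0.11712885648012161)
  y range 0.21682569217339817 0.3765972532293508 fit x(y) [-0.05206665  0.36014361] x@.28
  tab top 17 [0.6114 0.3504 0.0525]
```

View pics/det.png

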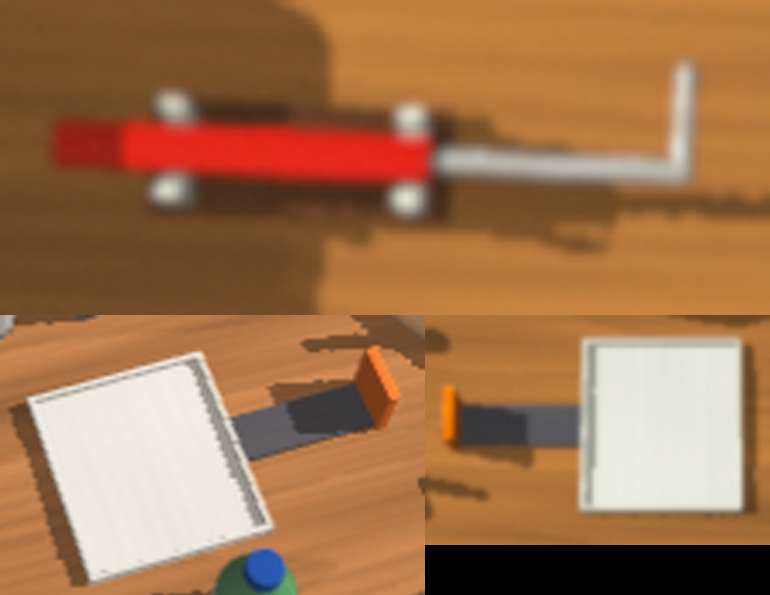

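The enlarged crops show the handle ends at top pixels (202.6,310.7) and (256.7,312.1), the cradle midpoint at about (236.6,311.9) and the hook's bend at (292.5,314.5). They also show the four tray corners.

Run:
```python
from h import *
ct=load('top')
print('handle ends',pts(ct,[(202.6,310.7),(256.7,312.1)],.055).round(4)); print('cradle mid',pts(ct,[(236.6,311.8)],.058).round(4),'bend,tip',pts(ct,[(292.3,314),(292.5,299.3)],.053).round(4))
X=(np.array([(582,340),(743,340),(743,511),(582,512)])-(425,315))/3.286+(208,190)
C=pts(ct,X,.012)[:,:2]; print('tray',C.round(4),C.mean(0).round(4),[np.linalg.norm(C[i]-C[(i+1)%4]).round(4) for i in range(4)])
d=(C[1]+C[2]-C[0]-C[3]); e=C[0]+C[1]-C[2]-C[3]; print('yaw',np.degrees(np.arctan2(d[1],d[0])),np.degrees(np.arctan2(e[1],e[0]))-90)
yaw=np.radians(-90.7); x=np.array([np.cos(yaw),np.sin(yaw),0]); z=np.array([0,0,-1.]); 
Rm=R.from_matrix(np.c_[-x,np.cross(z,-x),z]); print(Rm.as_matrix().round(3))
goto([.336,.272,.15],Rm=Rm)
```

```text
handle ends [[0.3341 0.374  0.055 ]
 [0.3354 0.2145 0.055 ]]
cradle mid [[0.3342 0.2732 0.058 ]] bend,tip [[0.3332 0.11   0.053 ]
 [0.3765 0.1108 0.053 ]]
tray [[0.6945 0.236 ]
 [0.6991 0.0829]
 [0.5338 0.0783]
 [0.5283 0.2285]] [0.6139 0.1564] [np.float64(0.1532), np.float64(0.1654), np.float64(0.1503), np.float64(0.1664)]
yaw -88.0797188498135 -87.9201802952368
[[ 0.012  1.     0.   ]
 [ 1.    -0.012  0.   ]
 [ 0.     0.    -1.   ]]
shift cm [-18.99 -18.6    8.07] turn [-8.000e-02  3.000e-02  6.573e+01]
```

```bash
python3 -m handwheel '[[[1,-18.8,-18.45,8,0,0,65.7],[1,-18.8,-18.45,8,0,0,65.7],[1,-18.8,-18.45,8,0,0,65.7],[1,-18.8,-18.45,8,0,0,65.7],[1,-18.8,-18.45,8,0,0,65.7],[1,-18.8,-18.45,8,0,0,65.7],[1,-18.8,-18.45,8,0,0,65.7],[1,-18.8,-18.45,8,0,0,65.7],[1,-18.8,-18.45,8,0,0,65.7]]]'
python3 - <<'E'
from h import *
c=snap('top'); snap('side'); c=load('top')
im=c['frame'][280:345,185:320]; cv2.imwrite('pics/a.png',cv2.resize(im,(675,325),interpolation=2))
yaw=np.radians(-90.2); x=np.array([np.cos(yaw),np.sin(yaw),0]); z=np.array([0,0,-1.]); 
Rm=R.from_matrix(np.c_[-x,np.cross(z,-x),z])
goto([.335,.274,.032],Rm=Rm)
E
```

```text
time_s: 1.23
eef_pos: [0.3351, 0.275, 0.1513]
eef_rot: [0.0, 0.71, 0.704, 0.0]
wrist_force: [-0.4, 0.7, 0.0]
opening: 1.0
grasp_force: 0.0
shift cm [-9.000e-02 -1.000e-02  1.193e+01] turn [ 0.    0.   -0.35]
```

```bash
python3 -m handwheel '[[[1,-0.1,0,4,0,0,0],[1,-0.1,0,8,0,0,0],[1,-0.1,0,10.5,0,0,0],[1,-0.1,0,12,0,0,0],[1,-0.1,0,12,0,0,0],[-1,-0.1,0,12,0,0,0],[-1,-0.1,0,12,0,0,0],[-1,-0.1,0,12,0,0,0],[-1,-0.1,0,12,0,0,0],[-1,-0.1,0,12,0,0,0]]]'
python3 -m handwheel '[[[-1,0,0,0,0,0,0],[-1,0,0,0,0,0,0],[-1,0,0,0,0,0,0],[-1,0,0,-1,0,0,0],[-1,0,0,-2,0,0,0],[-1,0,0,-4,0,0,0],[-1,0,0,-8,0,0,0],[-1,0,0,-12,0,0,0],[-1,0,0,-16,0,0,0],[-1,0,0,-16,0,0,0]]]'
python3 - <<'E'
from h import *
a=snap('top')['frame'];b=snap('side')['frame']
cv2.imwrite('pics/b.png',np.hstack([cv2.resize(a[240:340,180:320],(420,300)),cv2.resize(b[130:250,280:440],(400,300))[:, :380]]))
E
```

```text
time_s: 2.58
eef_pos: [0.3357, 0.2739, 0.032]
eef_rot: [0.0, 0.711, 0.703, 0.0]
wrist_force: [-1.5, -0.7, 5.9]
opening: 0.225
grasp_force: 58.8
time_s: 3.82
eef_pos: [0.3374, 0.2747, 0.1952]
eef_rot: [0.001, 0.711, 0.703, 0.004]
wrist_force: [0.1, 0.5, -1.8]
opening: 0.224
grasp_force: 58.9
```

View pics/b.png

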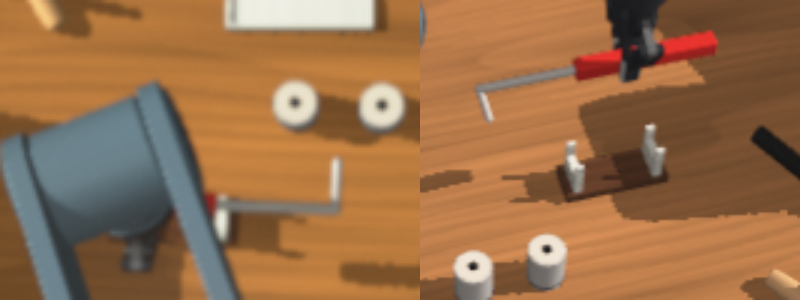

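The pole is lifted and level. The hook's bend is at top (292.3,309.3) and side (304,166). Its tip is at top (291.7,293) and side (308,177.5).

```bash
cat >> h.py <<'E'
def tri(uvt,uvs,ct=None,cs=None):
    ct=ct or load('top'); cs=cs or load('side'); L=[]
    for c,uv in((ct,uvt),(cs,uvs)):
        o=np.array(c['extrinsics'])[:3,3]; d=pts(c,[uv],0)[0]-o; L.append((o,d/np.linalg.norm(d)))
    (o1,d1),(o2,d2)=L
    s=np.linalg.lstsq(np.c_[d1,-d2],o2-o1,rcond=None)[0]; p,q=o1+s[0]*d1,o2+s[1]*d2
    return (p+q)/2,np.linalg.norm(p-q)
def kframe(yaw_deg):
    y=np.radians(yaw_deg); x=np.array([np.cos(y),np.sin(y),0]); z=np.array([0,0,-1.])
    return R.from_matrix(np.c_[-x,np.cross(z,-x),z])
E
python3 - <<'E'
from h import *
for n,a,b in(('bend',(292.3,309),(304,166)),('tip',(291.7,293.5),(308,177))):
    print(n,tri(a,b))
o=status.get_obs(); R0=R.from_quat(np.roll(o['eef_rot'],-1)); p=o['eef_pos']
print('expected bend',p+R0.apply([-.165,0,-.019]),'tip',p+R0.apply([-.165,.046,-.019]))
print(R0.as_matrix().round(3))
# target: kiln yaw
K=kframe(-93.3); M=K.as_matrix(); kx,ky=-M[:,0],M[:,1]
H=np.array([.5835,-.1895,.14]); eye=np.array([.5168,-.1385,.3116])
for nm,off in(('pre',-.060),('in',-.027)):
    g=eye+ky*off-kx*.165; g[2]-=.019; print(nm,g.round(4)); goto(g,Rm=K)
E
```

```text
bend (array([0.3361368 , 0.11088259, 0.21103362]), np.float64(0.003881788665777186))
tip (array([0.37692777, 0.11235479, 0.21301299]), np.float64(0.0010178474643150342))
expected bend [0.3331089  0.1086002  0.21031723] tip [0.37910575 0.10806269 0.21034334]
[[ 0.012  1.     0.001]
 [ 1.    -0.012  0.   ]
 [ 0.     0.001 -1.   ]]
pre [0.4664 0.0297 0.2926]
shift cm [-24.23  13.42 -10.12] turn [ 0.03 -0.02  2.63]
in [0.4993 0.0278 0.2926]
shift cm [-24.38  16.72 -10.12] turn [ 0.03 -0.02  2.63]
```

```bash
python3 -m handwheel '[[[-1,0,4,-5,0,0,1],[-1,-4,8,-10.1,0,0,2.6],[-1,-8,12,-10.1,0,0,2.6],[-1,-12,13.4,-10.1,0,0,2.6],[-1,-16,13.4,-10.1,0,0,2.6],[-1,-20,13.4,-10.1,0,0,2.6],[-1,-22,13.4,-10.1,0,0,2.6],[-1,-23,13.4,-10.1,0,0,2.6],[-1,-23,13.4,-10.1,0,0,2.6],[-1,-23,13.4,-10.1,0,0,2.6]]]'
python3 - <<'E'
from h import *
a=snap('top')['frame'];b=snap('side')['frame']
cv2.imwrite('pics/c.png',np.hstack([cv2.resize(a[195:295,340:440],(400,400),interpolation=2),cv2.resize(b[150:250,170:270],(400,400),interpolation=2)]))
E
```

```text
time_s: 5.18
eef_pos: [0.4663, 0.0429, 0.2918]
eef_rot: [-0.0, 0.727, 0.687, -0.0]
wrist_force: [0.4, -0.5, -0.7]
opening: 0.222
grasp_force: 59.1
```

View pics/c.png

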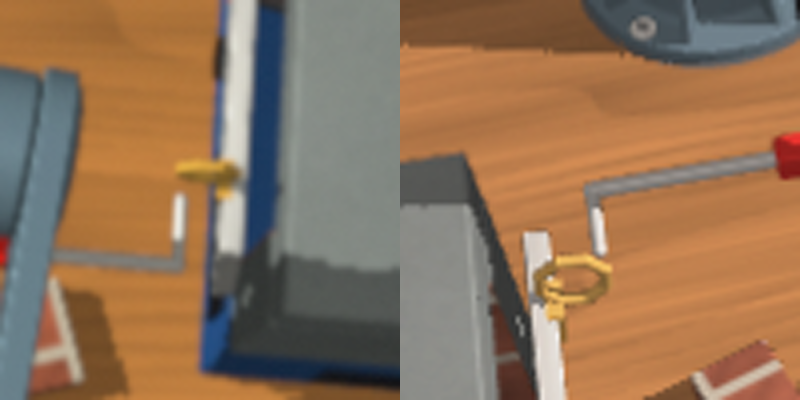

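In this picture the tip is at top (385,245) and side (220,212), and the bend is at top (384.5,261) and side (218,197.5). The ring centre is at top (392.3,238) and side (213,220).

Run:
```python
from h import *
B=tri((384.5,261),(218,197.5)); T=tri((385,244.5),(219.8,212)); E=tri((392.3,238),(213,220))
for n,x in(('bend',B),('tip',T),('eye',E)): print(n,x[0].round(4),x[1].round(4))
K=kframe(-93.3); 
print('eye-tip in kiln',(np.array([[-1,0,0],[0,1,0],[0,0,-1]])@K.inv().apply(E[0]-T[0])).round(4),'eye-bend',(np.array([[-1,0,0],[0,1,0],[0,0,-1]])@K.inv().apply(E[0]-B[0])).round(4))
o=status.get_obs(); R0=R.from_quat(np.roll(o['eef_rot'],-1)); p=o['eef_pos']
print('expected bend',p+R0.apply([-.165,0,-.019]),'tip',p+R0.apply([-.165,.046,-.019]))
```

```text
bend [ 0.4561 -0.12    0.3085] 0.0031
tip [ 0.4983 -0.1217  0.3102] 0.0018
eye [ 0.5157 -0.1399  0.3106] 0.0027
eye-tip in kiln [0.0172 0.0184 0.0004] eye-bend [0.0164 0.0607 0.0021]
expected bend [ 0.45726046 -0.12182282  0.31108998] tip [ 0.50318881 -0.12438918  0.31107526]
```

```bash
python3 -m handwheel '[[[-1,-1,0,0,0,0,0],[-1,-1.6,0,0,0,0,0],[-1,-1.6,0,0,0,0,0],[-1,-1.6,0.7,0,0,0,0],[-1,-1.6,1.4,0,0,0,0],[-1,-1.6,2.1,0,0,0,0],[-1,-1.6,2.8,0,0,0,0],[-1,-1.6,3.4,0,0,0,0],[-1,-1.6,3.4,0,0,0,0],[-1,-1.6,3.4,0,0,0,0]]]'
python3 - <<'E'
from h import *
a=snap('top')['frame'];b=snap('side')['frame']
cv2.imwrite('pics/d.png',np.hstack([cv2.resize(a[195:295,340:440],(400,400),interpolation=2),cv2.resize(b[150:250,170:270],(400,400),interpolation=2)]))
E
```

```text
time_s: 6.52
eef_pos: [0.4995, 0.0243, 0.2922]
eef_rot: [-0.0, 0.727, 0.687, -0.0]
wrist_force: [-0.3, 0.0, -1.8]
opening: 0.223
grasp_force: 59.1
```

View pics/d.png

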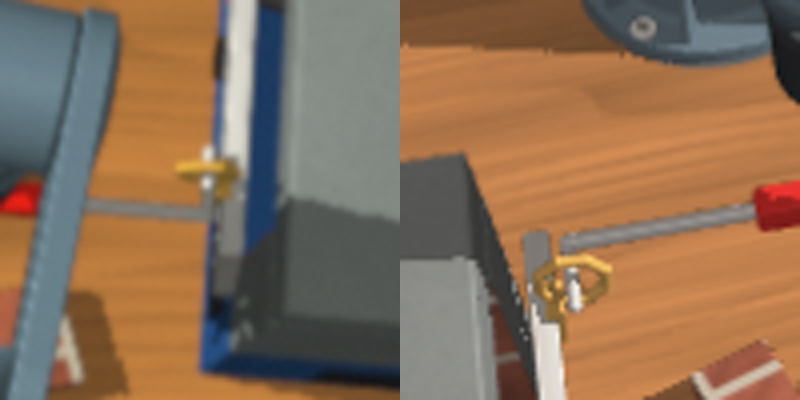

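The tip is through the ring, at side (213,222). Now I'll work out the arc.

Run:
```python
from h import *
r=.1797; f0=np.radians(15.3); 
P=lambda f,l: np.array([r*np.sin(f)+l*np.cos(f), -(r*np.cos(f))+l*np.sin(f)])
base=np.array([r*np.sin(f0),-r*np.cos(f0)])
F=np.radians(np.linspace(15.3,98,28)); prev=base
for c in range(3):
    rows=[]
    ref=prev
    for i in range(9):
        k=c*9+i+1; p=P(F[k],.010); rows.append(((p-ref)*100).round(1).tolist())
    prev=ref+np.array(rows[-1])/100; print(rows)
```

```text
[[1.9, 0.6], [2.8, 1.0], [3.6, 1.4], [4.5, 1.9], [5.3, 2.4], [6.1, 2.9], [6.8, 3.5], [7.5, 4.2], [8.2, 4.8]]
[[0.7, 0.8], [1.3, 1.5], [1.8, 2.3], [2.4, 3.1], [2.9, 3.9], [3.3, 4.8], [3.7, 5.6], [4.0, 6.5], [4.3, 7.5]]
[[0.3, 0.9], [0.5, 1.8], [0.6, 2.8], [0.7, 3.7], [0.8, 4.7], [0.7, 5.7], [0.7, 6.6], [0.6, 7.6], [0.4, 8.5]]
```

```bash
python3 -m handwheel '[[[-1,1,0,0.3,0,0,0],[-1,1.9,0,0.6,0,0,0],[-1,2.8,0,1,0,0,0],[-1,3.6,0,1.4,0,0,0],[-1,4.5,0,1.9,0,0,0],[-1,5.3,0,2.4,0,0,0],[-1,6.1,0,2.9,0,0,0],[-1,6.8,0,3.5,0,0,0],[-1,7.5,0,4.2,0,0,0],[-1,8.2,0,4.8,0,0,0]]]'
python3 - <<'E'
from h import *
a=snap('top')['frame'];b=snap('side')['frame']
cv2.imwrite('pics/e.png',np.hstack([cv2.resize(a[195:295,340:440],(400,400),interpolation=2),cv2.resize(b[150:250,190:290],(400,400),interpolation=2)]))
E
```

```text
time_s: 7.88
eef_pos: [0.5043, 0.1065, 0.2438]
eef_rot: [-0.0, 0.727, 0.687, -0.0]
wrist_force: [0.7, -1.3, -1.0]
opening: 0.225
grasp_force: 59.2
```

View pics/e.png

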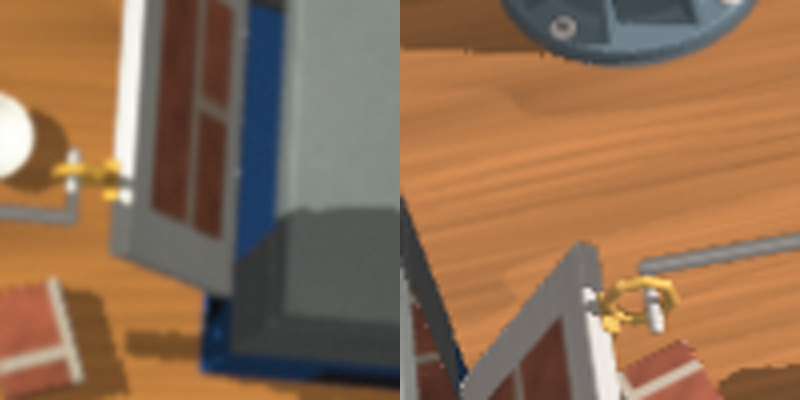

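The hatch is about 40° open and the tip is still in the eye. I'll continue along the arc.

```bash
python3 -m handwheel '[[[-1,0.7,0,0.8,0,0,0],[-1,1.3,0,1.5,0,0,0],[-1,1.8,0,2.3,0,0,0],[-1,2.4,0,3.1,0,0,0],[-1,2.9,0,3.9,0,0,0],[-1,3.3,0,4.8,0,0,0],[-1,3.7,0,5.6,0,0,0],[-1,4,0,6.5,0,0,0],[-1,4.3,0,7.5,0,0,0],[-1,4.3,0,7.5,0,0,0]]]'
python3 -m handwheel '[[[-1,0.3,0,0.9,0,0,0],[-1,0.5,0,1.8,0,0,0],[-1,0.6,0,2.8,0,0,0],[-1,0.7,0,3.7,0,0,0],[-1,0.8,0,4.7,0,0,0],[-1,0.7,0,5.7,0,0,0],[-1,0.7,0,6.6,0,0,0],[-1,0.6,0,7.6,0,0,0],[-1,0.5,0,8.3,0,0,0],[-1,0.5,0,8.3,0,0,0]]]'
python3 - <<'E'
from h import *
a=snap('top')['frame'];b=snap('side')['frame']
cv2.imwrite('pics/f.png',np.hstack([cv2.resize(a[195:295,300:400],(400,400),interpolation=2),cv2.resize(b[190:290,210:310],(400,400),interpolation=2)]))
P=cloud(load('top')); 
for (u,v) in [(375,200),(395,200),(370,225),(390,225),(372,245),(390,245)]: print(u,v,P[v,u].round(4))
E
```

```text
time_s: 9.22
eef_pos: [0.5059, 0.1492, 0.1681]
eef_rot: [-0.001, 0.727, 0.687, -0.001]
wrist_force: [0.0, 0.9, -2.0]
opening: 0.223
grasp_force: 59.1
time_s: 10.48
eef_pos: [0.5069, 0.1538, 0.0859]
eef_rot: [-0.0, 0.727, 0.687, -0.0]
wrist_force: [0.3, -0.6, 0.7]
opening: 0.22
grasp_force: 59.3
375 200 [ 0.6631 -0.1202  0.138 ]
395 200 [ 0.665  -0.1787  0.1386]
370 225 [ 0.5874 -0.1054  0.1415]
390 225 [ 0.5903 -0.164   0.1371]
372 245 [ 0.529  -0.1114  0.1421]
390 245 [ 0.53   -0.1625  0.1448]
```

View pics/f.png

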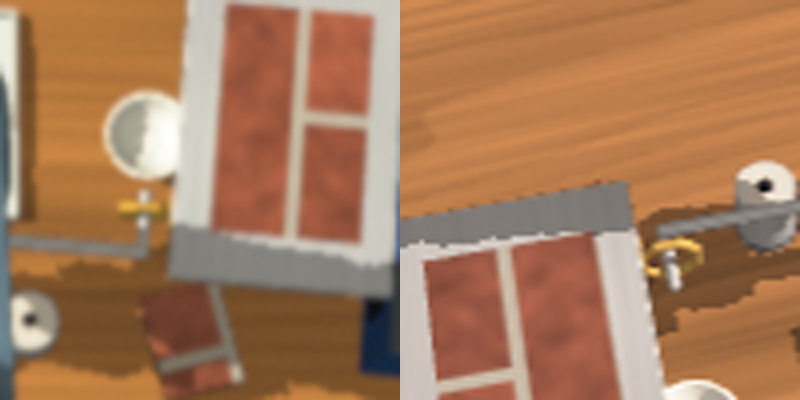

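The hatch looks level. I'll press further until the force shows the stop.

```bash
python3 -m handwheel '[[[-1,0,0,0.2,0,0,0],[-1,0,0,0.4,0,0,0],[-1,0,0,0.4,0,0,0]]]'
python3 -m handwheel '[[[-1,0,0,0.2,0,0,0],[-1,0,0,0.4,0,0,0],[-1,0,0,0.4,0,0,0]]]'
python3 -m handwheel '[[[-1,0,0,0.2,0,0,0],[-1,0,0,0.4,0,0,0],[-1,0,0,0.4,0,0,0]]]'
python3 - <<'E'
from h import *
for i in range(2):
    P=cloud(snap('top')); S=cloud(snap('side'))
for n,A in(('top',P),('side',S)):
    a=A.reshape(-1,3); K=kframe(-93.3).as_matrix(); d=a-np.array([.5835,-.1895,.14]); o=d@K[:,0]; l=d@K[:,1]
    m=(o>.02)&(o<.15)&(abs(l)<.1)&(abs(d[:,2])<.03)
    print(n,m.sum(),np.polyfit(o[m],d[m,2],1))
print(status.get_obs()['wrist_force'],status.get_obs()['torque'])
E
```

```text
time_s: 10.95
eef_pos: [0.5074, 0.154, 0.0825]
eef_rot: [0.0, 0.727, 0.687, 0.0]
wrist_force: [1.2, 0.2, 2.5]
opening: 0.222
grasp_force: 59.5
time_s: 11.32
eef_pos: [0.5071, 0.154, 0.0782]
eef_rot: [0.0, 0.727, 0.687, 0.0]
wrist_force: [0.8, 0.0, 2.0]
opening: 0.225
grasp_force: 59.7
time_s: 11.7
eef_pos: [0.507, 0.154, 0.0741]
eef_rot: [-0.0, 0.727, 0.687, -0.0]
wrist_force: [-0.3, -0.2, 1.6]
opening: 0.224
grasp_force: 59.8
top 3032 [-0.00147295 -0.00070264]
side 3938 [-0.00111657 -0.00070561]
[0.5451314  0.63413751 1.5534433 ] [-0.47787577 -0.18768489  0.1012813 ]
```

```bash
python3 -m handwheel '[[[-1,0,0,-0.6,0,0,0],[-1,0,0,-1.2,0,0,0],[-1,0,0,-1.2,0,0,0],[-1,0,-0.8,-1.2,0,0,0],[-1,0,-1.6,-1.2,0,0,0],[-1,0,-2.4,-1.2,0,0,0],[-1,0,-3.2,-1.2,0,0,0],[-1,0,-4,-1.2,0,0,0],[-1,0,-4,-1.2,0,0,0]]]'
python3 - <<'E'
from h import *
a=snap('top')['frame'];b=snap('side')['frame']
cv2.imwrite('pics/g.png',np.hstack([cv2.resize(a[195:295,280:380],(400,400),interpolation=2),cv2.resize(b[160:290,220:350],(400,400),interpolation=2)]))
E
```

```text
time_s: 13.02
eef_pos: [0.4664, 0.1564, 0.0862]
eef_rot: [-0.0, 0.727, 0.687, -0.0]
wrist_force: [-0.3, 0.2, -1.2]
opening: 0.226
grasp_force: 59.2
```

View pics/g.png

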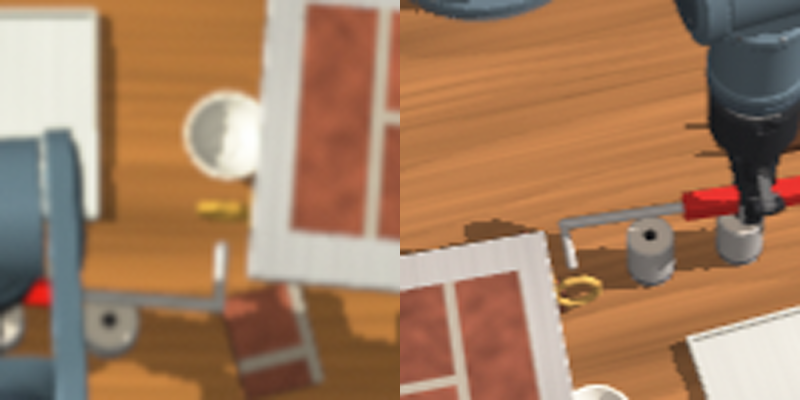

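The hook is free. The bend is at top (335,270) and side (273,232).

```bash
python3 - <<'E'
from h import *
print(tri((335,270),(273,232)))
o=status.get_obs(); R0=R.from_quat(np.roll(o['eef_rot'],-1)); p=o['eef_pos']
print('expected bend',p+R0.apply([-.165,0,-.019]))
goto([.3357,.2739,.20],Rm=kframe(-90.7))
E
python3 -m handwheel '[[[-1,0,-0.5,-3,0,0,0],[-1,0,-0.5,-8,0,0,0],[-1,0,-0.5,-11.4,0,0,0],[-1,0,-0.5,-11.4,0,0,0]]]'
```

```text
(array([ 0.45777799, -0.00691298,  0.11940884]), np.float64(0.003373072230393986))
expected bend [ 0.45784937 -0.00844232  0.1054334 ]
shift cm [ 10.99 -13.8  -11.36] turn [ 0.03 -0.   -2.57]
time_s: 13.62
eef_pos: [0.4646, 0.1567, 0.2036]
eef_rot: [0.002, 0.727, 0.687, 0.003]
wrist_force: [0.0, -0.0, -1.6]
opening: 0.222
grasp_force: 59.3
```

```bash
python3 -m handwheel '[[[-1,2,-5,0,0,1,-0.6],[-1,4,-9,0,0,2,-1.2],[-1,7,-13.3,0,0,3,-2],[-1,10,-13.3,0,0,4.9,-2.6],[-1,11.15,-13.3,0,0,4.9,-2.6],[-1,11.15,-13.3,0,0,4.9,-2.6],[-1,11.15,-13.3,5,0,4.9,-2.6],[-1,11.15,-13.3,9,0,4.9,-2.6],[-1,11.15,-13.3,9,0,4.9,-2.6]]]'
python3 - <<'E'
from h import *
a=snap('top')['frame'];b=snap('side')['frame']
cv2.imwrite('pics/h.png',np.hstack([cv2.resize(a[270:340,190:310],(420,245),interpolation=2),cv2.resize(b[130:230,280:430],(378,245),interpolation=2)]))
goto([.3357,.2739,.032])
E
```

```text
time_s: 14.75
eef_pos: [0.3332, 0.2736, 0.1073]
eef_rot: [-0.031, 0.711, 0.702, 0.027]
wrist_force: [-0.3, -0.4, -0.3]
opening: 0.219
grasp_force: 59.3
shift cm [-0.79 -0.08  7.85] turn [0. 0. 0.]
```

View pics/h.png

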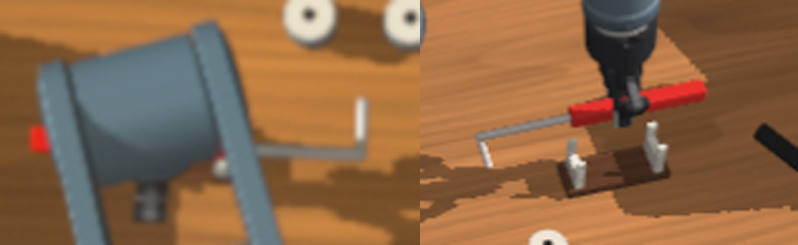

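The pole is above the rest, with the bend at top (293.4,313.7) and side (303.8,184.4).

Run:
```python
from h import *
B=tri((293.2,313.5),(303.8,184.4)); print(B)
p=status.get_obs()['eef_pos']; R0=R.from_quat(np.roll(status.get_obs()['eef_rot'],-1)); g=p+R0.apply([0,0,-.019]); print('grip',g, 'dz', B[0][2]-g[2], 'dxy',B[0][:2]-g[:2])
# wanted grip at (.3357,.2739,.051)
t=np.array([.3355,.2739,.0510]); print((R0.inv().apply(t-g)*100).round(2),(R0.inv().apply(t-g+[0,0,.02])*100).round(2),(R0.inv().apply([0,0,.1])*100).round(2))
```

```text
(array([0.33029844, 0.10963955, 0.12655841]), np.float64(0.005700288163071219))
grip [0.33630501 0.27346283 0.12985808] dz -0.0032996665367157896 dxy [-0.00600657 -0.16382329]
[-0.63 -0.1   7.86] [-0.46 -0.09  5.87] [ 0.85  0.02 -9.96]
```

```bash
python3 -m handwheel '[[[-1,-0.2,-0.1,2,0,0,0],[-1,-0.35,-0.1,4,0,0,0],[-1,-0.5,-0.1,5.9,0,0,0],[-1,-0.5,-0.1,6.7,0,0,0],[-1,-0.6,-0.1,7.3,0,0,0],[-1,-0.6,-0.1,7.7,0,0,0],[-1,-0.6,-0.1,7.7,0,0,0]]]'
python3 - <<'E'
from h import *
a=snap('top')['frame'];b=snap('side')['frame']
cv2.imwrite('pics/i.png',np.hstack([cv2.resize(a[270:340,190:310],(420,245),interpolation=2),cv2.resize(b[130:230,280:430],(378,245),interpolation=2)]))
E
```

```text
time_s: 15.72
eef_pos: [0.3352, 0.2762, 0.0334]
eef_rot: [-0.029, 0.711, 0.702, 0.031]
wrist_force: [-0.2, 0.3, -1.0]
opening: 0.223
grasp_force: 59.5
```

View pics/i.png

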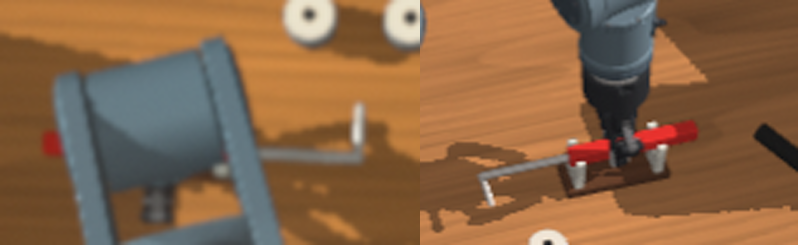

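The pole is seated in the notches. I'll lower it the last 2 mm, release and lift.

```bash
python3 -m handwheel '[[[-1,0,0,0.15,0,0,0],[-1,0,0,0.15,0,0,0],[1,0,0,0.15,0,0,0],[1,0,0,0.15,0,0,0],[1,0,0,0.15,0,0,0],[1,0,0,0.15,0,0,0],[1,0,0,0.15,0,0,0],[1,0,0,-1,0,0,0],[1,0,0,-3,0,0,0],[1,0,0,-6,0,0,0]]]'
python3 -m handwheel '[[[1,0,0,-6,0,-2,0],[1,0,0,-11,0,-4.9,0],[1,0,0,-15,0,-4.9,0],[1,0,0,-15,0,-4.9,0]]]'
python3 - <<'E'
from h import *
# tray yaw -88.6: tool with closing axis (y) along tray x (world -y): tool x along world +-x
yaw=np.radians(-88.6); x=np.array([np.cos(yaw),np.sin(yaw),0]); z=np.array([0,0,-1.])
for s in(1,-1):
    Rm=R.from_matrix(np.c_[np.cross(s*x,z),s*x,z]); goto([.6112,.352,.10],Rm=Rm)
print(status.get_obs()['q'])
E
```

```text
time_s: 17.08
eef_pos: [0.334, 0.2706, 0.0935]
eef_rot: [-0.03, 0.711, 0.702, 0.03]
wrist_force: [0.5, -0.3, 0.7]
opening: 1.001
grasp_force: 0.0
time_s: 17.58
eef_pos: [0.3361, 0.2589, 0.2466]
eef_rot: [0.002, 0.711, 0.703, 0.004]
wrist_force: [-0.3, -0.4, -1.2]
opening: 1.002
grasp_force: 0.0
shift cm [ 9.58 27.26 14.95] turn [ 0.3  -0.55 87.93]
shift cm [ 9.58 27.26 14.95] turn [  0.56   0.31 -92.07]
[ 3.75682080e-01 -1.97263383e-01  1.95091087e+00 -8.57154377e-04
  1.37800526e+00  3.87487191e-01]
```

```bash
python3 -m handwheel '[[[1,9.6,27.3,7,0.6,0.3,-92],[1,9.6,27.3,7,0.6,0.3,-92],[1,9.6,27.3,7,0.6,0.3,-92],[1,9.6,27.3,7,0.6,0.3,-92],[1,9.6,27.3,7,0.6,0.3,-92],[1,9.6,27.3,7,0.6,0.3,-92],[1,9.6,27.3,7,0.6,0.3,-92],[1,9.6,27.3,7,0.6,0.3,-92],[1,9.6,27.3,7,0.6,0.3,-92],[1,9.6,27.3,7,0.6,0.3,-92]]]'
python3 - <<'E'
from h import *
c=snap('top','top2'); s=snap('side')
cv2.imwrite('pics/j.png',np.hstack([c['frame'][150:350,180:480],s['frame'][130:330,190:490]]))
print(status.get_obs()['q'])
yaw=np.radians(-88.6); x=np.array([np.cos(yaw),np.sin(yaw),0]); z=np.array([0,0,-1.])
goto([.6112,.352,.016],Rm=R.from_matrix(np.c_[np.cross(-x,z),-x,z]))
E
```

```text
time_s: 18.82
eef_pos: [0.6077, 0.3506, 0.1716]
eef_rot: [-0.005, -0.011, 1.0, -0.002]
wrist_force: [-0.1, 0.5, -0.6]
opening: 1.001
grasp_force: 0.0
[ 3.54708806e-01  5.13328992e-01  1.29508240e+00 -4.35488917e-04
  1.34322132e+00 -1.23673335e+00]
shift cm [-0.47  0.19 15.6 ] turn [-0.21 -0.54 -0.21]
```

View pics/j.png

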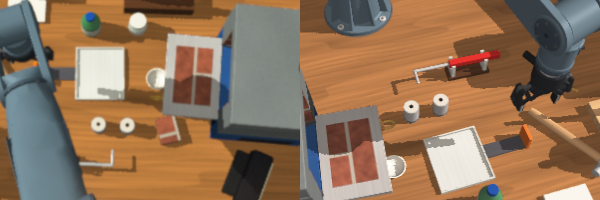

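The pole is back in its rest, the hatch is down, and the flasks and tray haven't moved. Only one view is left, so from here I'll check numerically. Next I'll grasp the tab.

```bash
python3 -m handwheel '[[[1,-0.4,0.2,4,-0.2,-0.5,0],[1,-0.4,0.2,8,-0.2,-0.5,0],[1,-0.4,0.2,12,-0.2,-0.5,0],[1,-0.4,0.2,14.5,-0.2,-0.5,0],[1,-0.4,0.2,15.6,-0.2,-0.5,0],[-1,-0.4,0.2,15.6,-0.2,-0.5,0],[-1,-0.4,0.2,15.6,-0.2,-0.5,0],[-1,-0.4,0.2,15.6,-0.2,-0.5,0],[-1,-0.4,0.2,15.6,-0.2,-0.5,0],[-1,-0.4,0.2,15.6,-0.2,-0.5,0]]]'
python3 -m handwheel '[[[-1,0,0,0,0,0,0],[-1,0,0,0,0,0,0],[-1,0,0,0,0,0,0],[-1,0,0,-1,0,0,0],[-1,0,0,-2,0,0,0],[-1,0,0,-3,0,0,0],[-1,0,0,-3,0,0,0]]]'
cat >> h.py <<'E'
def tray(c,zlo,zhi,box):
    P=cloud(c).reshape(-1,3); f=np.array(c['frame']).reshape(-1,3).astype(int)
    x0,x1,y0,y1=box
    m=(P[:,2]>zlo)&(P[:,2]<zhi)&(P[:,0]>x0)&(P[:,0]<x1)&(P[:,1]>y0)&(P[:,1]<y1)&(f.min(1)>130)&(f.max(1)-f.min(1)<45)
    a=P[m]; M=cv2.minAreaRect((a[:,:2]*1000).astype(np.float32))
    A=np.c_[a[:,:2]-a[:,:2].mean(0),np.ones(len(a))]; k=np.linalg.lstsq(A,a[:,2],rcond=None)[0]
    print(m.sum(),M,'mean',a.mean(0).round(4),'slopes',k[:2].round(4))
E
python3 - <<'E'
from h import *
tray(snap('top'),.015,.075,(.5,.75,.05,.27)); tray(snap('side'),.015,.075,(.5,.75,.05,.27))
E
```

```text
time_s: 20.18
eef_pos: [0.6119, 0.3528, 0.0178]
eef_rot: [0.001, -0.012, 1.0, 0.0]
wrist_force: [0.8, -0.1, 4.5]
opening: 0.11
grasp_force: 59.1
time_s: 21.05
eef_pos: [0.612, 0.3528, 0.0483]
eef_rot: [0.001, -0.012, 1.0, 0.001]
wrist_force: [-0.4, -0.5, -2.0]
opening: 0.112
grasp_force: 58.6
2572 ((640.7451171875, 142.5247802734375), (214.50311279296875, 189.4826202392578), 1.2505149841308594) mean [0.6182 0.1588 0.0344] slopes [ 0.0121 -0.0015]
3111 ((640.1004638671875, 143.61962890625), (213.98484802246094, 189.21401977539062), 1.7817988395690918) mean [0.6191 0.159  0.0337] slopes [0.0035 0.0009]
```

Run:
```python
from h import *
for n in('top','side'):
    P=cloud(load(n)).reshape(-1,3); m=(abs(P[:,2]-.1395)<.006)&(P[:,0]>.4)&(P[:,0]<.76)&(P[:,1]>-.187)&(P[:,1]<0); a=P[m][:,:2]
    xs=np.arange(.49,.68,.02); e=[np.percentile(a[abs(a[:,0]-x)<.006][:,1],99) for x in xs]; k=np.polyfit(xs,e,1)
    ys=np.arange(-.16,-.05,.01); l=np.array([np.percentile(a[abs(a[:,1]-y)<.004][:,0],[1,99]) for y in ys])
    kn,kf=np.polyfit(ys,l[:,0],1),np.polyfit(ys,l[:,1],1)
    print(n,m.sum(),'outer slope deg',np.degrees(np.arctan(k[0])),'y@.59',np.polyval(k,.59),'sides slope',np.degrees(np.arctan([kn[0],kf[0]])),'mid x@-.1',(np.polyval(kn,-.1)+np.polyval(kf,-.1))/2,'w',(l[:,1]-l[:,0]).mean())
H=np.array([.5835,-.1895]);print('pred outer y',-.1895+.16*.998,'pred mid', .5835+.0577*.0895)
goto([.598,.087,.20],Rm=None)
```

```text
top 3944 outer slope deg -4.760010706321581 y@.59 -0.033080198851728644 sides slope [3.20195678 3.22661057] mid x@-.1 0.5870100359972947 w 0.23559259819935194
side 5703 outer slope deg -5.02285172052142 y@.59 -0.0321704472263476 sides slope [2.99343855 3.69992039] mid x@-.1 0.5901083796215365 w 0.23557197342451952
pred outer y -0.029819999999999985 pred mid 0.58866415
shift cm [  1.91 -26.5  -15.32] turn [0. 0. 0.]
```

```bash
python3 -m handwheel '[[[-1,0,0,-4,0,0,1],[-1,0,0,-9,0,0,2],[-1,0,0,-14,0,0,3],[-1,0.3,-2,-16,0,0,4],[-1,0.6,-6,-16,0,0,4.9],[-1,1,-10,-16,0,0,4.9],[-1,1.4,-14,-16,0,0,4.9],[-1,1.7,-18,-16,0,0,4.9],[-1,1.9,-21,-16,0,0,4.9],[-1,1.9,-21,-16,0,0,4.9]]]'
python3 -m handwheel '[[[-1,0,-2,0,0,0,0],[-1,0,-3.5,0,0,0,0],[-1,0,-4.8,0,0,0,0],[-1,0,-5.5,0,0,0,0],[-1,0,-5.5,0,0,0,0],[-1,0,-5.5,0,0,0,0],[-1,0,-5.5,0,0,0,0]]]'
python3 - <<'E'
from h import *
tray(snap('top'),.165,.225,(.47,.72,-.185,.02)); tray(snap('side'),.165,.225,(.47,.72,-.185,.02))
goto([.598,.087,.1578],Rm=None); print(status.get_obs()['eef_rot'])
E
```

```text
time_s: 22.4
eef_pos: [0.5966, 0.1399, 0.2062]
eef_rot: [-0.0, 0.033, 0.999, -0.0]
wrist_force: [1.0, 0.1, -2.9]
opening: 0.109
grasp_force: 59.1
time_s: 23.28
eef_pos: [0.5935, 0.0876, 0.2067]
eef_rot: [0.0, 0.031, 1.0, 0.0]
wrist_force: [-0.2, 0.2, -3.3]
opening: 0.109
grasp_force: 59.1
3149 ((583.0238037109375, -95.2639389038086), (173.25244140625, 171.67816162109375), 86.28260803222656) mean [ 0.5811 -0.1056  0.1928] slopes [0.     0.0064]
4125 ((580.787841796875, -105.34697723388672), (151.52835083007812, 168.84274291992188), 86.50785827636719) mean [ 0.5837 -0.1066  0.1928] slopes [-0.0013  0.0036]
shift cm [-0.45 -0.03  4.89] turn [0. 0. 0.]
[3.09333989e-04 3.09033435e-02 9.99522314e-01 1.76147994e-04]
```

```bash
python3 -m handwheel '[[[-1,-0.6,0,1,0,0,0],[-1,-0.6,0,2,0,0,0],[-1,-0.6,0,3,0,0,0],[-1,-0.6,0,4,0,0,0],[-1,-0.6,0,4.6,0,0,0],[-1,-0.6,0,4.8,0,0,0],[-1,-0.6,0,4.8,0,0,0]]]'
python3 -m handwheel '[[[-1,0,0,0.1,0,0,0],[-1,0,0,0.1,0,0,0]]]'
```

```text
time_s: 24.25
eef_pos: [0.5997, 0.0867, 0.1589]
eef_rot: [0.001, 0.031, 1.0, 0.0]
wrist_force: [0.5, -0.9, -2.7]
opening: 0.113
grasp_force: 59.1
time_s: 24.5
eef_pos: [0.5998, 0.0867, 0.1581]
eef_rot: [0.001, 0.031, 1.0, 0.0]
wrist_force: [-0.0, 0.8, -1.8]
opening: 0.106
grasp_force: 59.3
```

```bash
python3 -m handwheel '[[[-1,0,0,0.1,0,0,0],[-1,0,0,0.1,0,0,0],[-1,0,0,0.15,0,0,0],[1,0,0,0.15,0,0,0],[1,0,0,0.15,0,0,0],[1,0,0,0.15,0,0,0],[1,0,0,0.15,0,0,0],[1,0,0,-2,0,0,0],[1,0,0,-5,0,0,0],[1,0,0,-8,0,0,0]]]'
python3 - <<'E'
from h import *
t=snap('top');s=snap('side')
tray(t,.133,.17,(.47,.72,-.185,.02)); tray(s,.133,.17,(.47,.72,-.185,.02))
for n,c in(('top',t),('side',s)):
    P=cloud(c).reshape(-1,3); m=(P[:,2]>.045)&(P[:,2]<.07)&(P[:,0]>.41)&(P[:,0]<.52)&(P[:,1]>.03)&(P[:,1]<.22)
    a=P[m]
    for q in(a[a[:,1]>.115],a[a[:,1]<=.115]):
        if len(q)>20: print(n,len(q),cv2.minAreaRect((q[:,:2]*1000).astype(np.float32)),np.median(q[:,2]))
# flask grasp frame: closing along kiln y (tool y=ky), same as pole hold
goto([.4505,.157,.14],Rm=kframe(-93.5)); print(status.get_obs()['q'])
E
```

```text
time_s: 25.75
eef_pos: [0.5993, 0.0867, 0.2383]
eef_rot: [0.0, 0.031, 1.0, 0.0]
wrist_force: [0.5, 0.2, -0.7]
opening: 1.003
grasp_force: 0.0
4173 ((590.251708984375, -96.29403686523438), (176.8124542236328, 240.751953125), 89.73897552490234) mean [ 0.5846 -0.107   0.1433] slopes [0.0007 0.0001]
5408 ((590.4283447265625, -107.72627258300781), (158.39146423339844, 240.6434326171875), 88.69048309326172) mean [ 0.5961 -0.1077  0.143 ] slopes [-0.0086  0.0024]
side 102 ((460.23114013671875, 155.7762451171875), (41.40311050415039, 24.674930572509766), 80.37239074707031) 0.05470210685530408
side 31 ((457.7105712890625, 76.39614868164062), (28.072282791137695, 43.597965240478516), 38.21157455444336) 0.053692400335902724
shift cm [15.6   6.07 10.07] turn [ 0.37  0.33 89.93]
[-5.20827179e-02  2.38954251e-01  1.51618439e+00  2.88789443e-04
  1.37865425e+00 -1.56067967e+00]
```

```bash
python3 -m handwheel '[[[1,0,0,-3,0.4,0.3,10],[1,6,2,-3,0.4,0.3,90],[1,10,4,0,0.4,0.3,90],[1,15.6,6,6,0.4,0.3,90],[1,15.6,6,8,0.4,0.3,90],[1,15.6,6,8,0.4,0.3,90],[1,15.6,6,8,0.4,0.3,90],[1,15.6,6,8,0.4,0.3,90],[1,15.6,6,8,0.4,0.3,90],[1,15.6,6,8,0.4,0.3,90]]]'
cat >> h.py <<'E'
def flasks(c,box=(.38,.56,.0,.25),z=(.045,.062)):
    P=cloud(c).reshape(-1,3); f=np.array(c['frame']).reshape(-1,3).astype(int)
    x0,x1,y0,y1=box
    m=(P[:,2]>z[0])&(P[:,2]<z[1])&(P[:,0]>x0)&(P[:,0]<x1)&(P[:,1]>y0)&(P[:,1]<y1)
    g=np.zeros((480*640),np.uint8); g[m]=1
    n,l=cv2.connectedComponents(g.reshape(480,640))
    for i in range(1,n):
        a=P[(l==i).ravel()]
        if len(a)>25:
            (cc,r)=cv2.minEnclosingCircle((a[:,:2]*1000).astype(np.float32)); print(len(a),'circ',np.round(cc,1),round(r,1),'z',np.median(a[:,2]).round(4))
E
python3 - <<'E'
from h import *
s=snap('side');t=snap('top'); flasks(s); print('top'); flasks(t)
goto([.4505,.157,.016],Rm=kframe(-93.5)); print(status.get_obs()['q'])
E
```

```text
time_s: 27.1
eef_pos: [0.447, 0.1563, 0.1568]
eef_rot: [-0.003, 0.729, 0.685, -0.003]
wrist_force: [-0.8, 1.1, 0.5]
opening: 0.998
grasp_force: 0.0
184 circ [452.2 156.6] 23.8 z 0.0549
187 circ [451.2  71.4] 23.8 z 0.0546
top
157 circ [449.4  71.3] 22.0 z 0.0546
shift cm [ 0.1   0.44 14.1 ] turn [-0.46  0.05  0.03]
[8.48672522e-02 4.19144775e-02 1.92017376e+00 2.75844238e-04
 1.18751081e+00 1.45324092e-01]
```

```bash
python3 -m handwheel '[[[1,0.1,0.4,4,-0.4,0,0],[1,0.1,0.4,8,-0.4,0,0],[1,0.1,0.4,11,-0.4,0,0],[1,0.1,0.4,13,-0.4,0,0],[1,0.1,0.4,14,-0.4,0,0],[1,0.1,0.4,14,-0.4,0,0],[-1,0.1,0.4,14,-0.4,0,0],[-1,0.1,0.4,14,-0.4,0,0],[-1,0.1,0.4,14,-0.4,0,0],[-1,0.1,0.4,14,-0.4,0,0]]]'
python3 -m handwheel '[[[-1,0,0,0,0,0,0],[-1,0,0,-1,0,0,0],[-1,0,0,-4,0,0,0],[-1,0,0,-8,0,0,0],[-1,0,0,-13,0,0,0],[-1,0,0,-18,0,0,0],[-1,0,0,-19.5,0,0,0],[-1,0,0,-19.5,0,0,0]]]'
python3 - <<'E'
from h import *
K=kframe(-93.5); M=K.as_matrix(); kx,ky=-M[:,0],M[:,1]
C=np.array([.5884,-.107,0])
for s in(1,-1):
    p=C+ky*.045*s; p[2]=.21; print(p); goto(p,Rm=K)
E
```

```text
time_s: 28.45
eef_pos: [0.4515, 0.1572, 0.0187]
eef_rot: [0.001, 0.729, 0.685, 0.0]
wrist_force: [-1.6, -0.2, 4.5]
opening: 0.502
grasp_force: 60.5
time_s: 29.45
eef_pos: [0.4509, 0.1573, 0.2133]
eef_rot: [0.001, 0.729, 0.685, 0.0]
wrist_force: [-0.3, -0.2, -3.3]
opening: 0.501
grasp_force: 61.2
[ 0.63331607 -0.10974718  0.21      ]
shift cm [-25.52  19.87   0.38] turn [ 0.1   0.03 -0.07]
[ 0.54348393 -0.10425282  0.21      ]
shift cm [-25.53  10.87   0.36] turn [ 0.1   0.03 -0.07]
```

```bash
python3 -m handwheel '[[[-1,-2,3,-3,0,0,0],[-1,-6,7,-3,0,0,0],[-1,-10,11,-3,0,0,0],[-1,-14,15,-3,0,0,0],[-1,-18,19,-3,0,0,0],[-1,-22,19.9,-3,0,0,0],[-1,-24.5,19.9,-2,0,0,0],[-1,-25.5,19.9,0,0,0,0],[-1,-25.5,19.9,2,0,0,0],[-1,-25.5,19.9,2,0,0,0]]]'
python3 - <<'E'
from h import *
s=snap('side'); flasks(s,(.5,.72,-.18,.0),(.215,.26)); tray(s,.14,.162,(.47,.72,-.185,.02)); flasks(s)
goto([.6333,-.1097,.1640],Rm=kframe(-93.5))
E
```

```text
time_s: 30.7
eef_pos: [0.6312, -0.1077, 0.1888]
eef_rot: [-0.003, 0.728, 0.685, -0.002]
wrist_force: [-0.4, 0.6, -1.2]
opening: 0.501
grasp_force: 61.7
57 circ [650.4 -93.5] 27.6 z 0.2352
2788 ((591.9576416015625, -107.6026840209961), (158.51263427734375, 237.14898681640625), 88.85669708251953) mean [ 0.6074 -0.1034  0.1445] slopes [-0.0033  0.0019]
182 circ [451.3  71.5] 22.8 z 0.0545
shift cm [-0.16  0.12  2.68] turn [-0.2  -0.03  0.01]
```

```bash
python3 -m handwheel '[[[-1,-0.2,0.1,1.2,0,0,0],[-1,-0.2,0.1,2,0,0,0],[-1,-0.2,0.1,2.4,0,0,0],[-1,-0.2,0.1,2.5,0,0,0],[-1,-0.2,0.1,2.5,0,0,0]]]'
python3 -m handwheel '[[[-1,0,0,0.15,0,0,0],[-1,0,0,0.15,0,0,0]]]'
```

```text
time_s: 31.38
eef_pos: [0.6343, -0.1118, 0.168]
eef_rot: [0.0, 0.729, 0.685, -0.0]
wrist_force: [0.5, -0.6, -2.7]
opening: 0.501
grasp_force: 61.7
time_s: 31.62
eef_pos: [0.6342, -0.1118, 0.1663]
eef_rot: [0.0, 0.729, 0.685, -0.0]
wrist_force: [-0.5, 0.4, -1.2]
opening: 0.5
grasp_force: 61.7
```

```bash
python3 -m handwheel '[[[-1,0,0,0.15,0,0,0],[-1,0,0,0.25,0,0,0],[-1,0,0,0.25,0,0,0],[-1,0,0,0.25,0,0,0]]]'
python3 -m handwheel '[[[0.1,0,0,0,0,0,0],[0.3,0,0,0,0,0,0],[0.5,0,0,0,0,0,0],[0.5,0,0,0,0,0,0],[0.5,0,0,0,0,0,0],[0.5,0,0,-2,0,0,0],[0.5,0,0,-6,0,0,0],[0.5,0,0,-9,0,0,0],[0.5,0,0,-9,0,0,0]]]'
python3 - <<'E'
from h import *
s=snap('side'); flasks(s); flasks(s,(.5,.72,-.18,.0),(.188,.21));t=snap('top');flasks(t); flasks(t,(.5,.72,-.18,.0),(.188,.21))
goto([.451,.0714,.0165],Rm=kframe(-93.5))
E
```

```text
time_s: 32.12
eef_pos: [0.6342, -0.1118, 0.1638]
eef_rot: [0.0, 0.729, 0.685, -0.0]
wrist_force: [-0.6, 0.8, -1.7]
opening: 0.505
grasp_force: 61.9
time_s: 33.25
eef_pos: [0.6362, -0.1123, 0.259]
eef_rot: [0.004, 0.729, 0.685, 0.001]
wrist_force: [-0.3, -0.3, -0.1]
opening: 0.746
grasp_force: 0.0
183 circ [451.2  71.4] 24.0 z 0.0544
161 circ [ 633.7 -111.4] 22.1 z 0.1986
164 circ [449.5  71.5] 22.0 z 0.0545
49 circ [ 639.9 -102.9] 13.5 z 0.2002
shift cm [ 17.16 -19.46  23.77] turn [ 0.06  0.07 -0.07]
```

```bash
python3 -m handwheel '[[[1,3,-4,0,0,0,0],[1,7,-8,0,0,0,0],[1,11,-12,0,0,0,0],[1,14,-16,2,0,0,0],[1,17.2,-19.5,6,0,0,0],[1,17.2,-19.5,12,0,0,0],[1,17.2,-19.5,17,0,0,0],[1,17.2,-19.5,17,0,0,0]]]'
python3 - <<'E'
from h import *
s=snap('side'); flasks(s); flasks(s,(.5,.72,-.18,.0),(.188,.21))
goto([.4505,.0714,.0165],Rm=kframe(-93.5))
E
```

```text
time_s: 34.35
eef_pos: [0.4456, 0.0725, 0.0796]
eef_rot: [-0.004, 0.729, 0.685, -0.004]
wrist_force: [0.0, 0.0, -0.0]
opening: 1.002
grasp_force: 0.0
85 circ [451.8  71.3] 23.3 z 0.0542
300 circ [ 632.9 -112.2] 22.9 z 0.1991
shift cm [-0.07  0.26  6.58] turn [-0.32  0.03 -0.07]
```

```bash
python3 -m handwheel '[[[1,-0.1,0.2,3,-0.2,0,0],[1,-0.1,0.2,5.2,-0.2,0,0],[1,-0.1,0.2,6.4,-0.2,0,0],[1,-0.1,0.2,6.4,-0.2,0,0],[-1,-0.1,0.2,6.4,-0.2,0,0],[-1,-0.1,0.2,6.4,-0.2,0,0],[-1,-0.1,0.2,6.4,-0.2,0,0],[-1,-0.1,0.2,6.4,-0.2,0,0],[-1,-0.1,0.2,6.4,-0.2,0,0]]]'
python3 -m handwheel '[[[-1,0,0,0,0,0,0],[-1,0,0,-1,0,0,0],[-1,0,0,-4,0,0,0],[-1,0,0,-8,0,0,0],[-1,0,0,-13,0,0,0],[-1,0,0,-18,0,0,0],[-1,0,0,-21,0,0,0],[-1,0,0,-21,0,0,0]]]'
python3 - <<'E'
from h import *
goto([.5435,-.1060,.20],Rm=kframe(-93.5))
E
```

```text
time_s: 35.52
eef_pos: [0.453, 0.0708, 0.0207]
eef_rot: [0.002, 0.729, 0.685, 0.001]
wrist_force: [-1.5, -0.6, 7.1]
opening: 0.5
grasp_force: 60.3
time_s: 36.52
eef_pos: [0.453, 0.071, 0.2325]
eef_rot: [0.004, 0.729, 0.685, 0.003]
wrist_force: [-0.2, 0.1, -2.0]
opening: 0.495
grasp_force: 61.3
shift cm [-17.1   10.1    3.36] turn [ 0.53  0.06 -0.06]
```

```bash
python3 -m handwheel '[[[-1,-3,2,0,0,0,0],[-1,-7,5,0,0,0,0],[-1,-11,8,0,0,0,0],[-1,-14,10,0,0,0,0],[-1,-16.3,10.1,0,0,0,0],[-1,-17.1,10.1,0,0.3,0,0],[-1,-17.1,10.1,2,0.3,0,0],[-1,-17.1,10.1,4.5,0.3,0,0],[-1,-17.1,10.1,5.5,0.3,0,0],[-1,-17.1,10.1,5.5,0.3,0,0]]]'
python3 - <<'E'
from h import *
goto([.5435,-.1060,.1657],Rm=kframe(-93.5))
E
```

```text
time_s: 37.78
eef_pos: [0.5411, -0.1052, 0.1741]
eef_rot: [-0.002, 0.729, 0.685, -0.001]
wrist_force: [-0.2, 0.8, -1.2]
opening: 0.497
grasp_force: 61.5
shift cm [-0.07  0.25  0.84] turn [-0.24 -0.01 -0.04]
```

```bash
python3 -m handwheel '[[[-1,0,0.2,0.4,0,0,0],[-1,0,0.2,0.7,0,0,0],[-1,0,0.2,0.7,0,0,0]]]'
python3 -m handwheel '[[[-1,0,0,0.1,0,0,0],[-1,0,0,0.2,0,0,0],[-1,0,0,0.2,0,0,0]]]'
```

```text
time_s: 38.15
eef_pos: [0.5439, -0.1061, 0.1683]
eef_rot: [-0.0, 0.729, 0.685, -0.001]
wrist_force: [-0.3, 0.1, -1.7]
opening: 0.501
grasp_force: 61.5
time_s: 38.52
eef_pos: [0.5438, -0.1061, 0.1661]
eef_rot: [-0.0, 0.729, 0.685, -0.001]
wrist_force: [-0.3, 0.2, -2.0]
opening: 0.501
grasp_force: 61.5
```

```bash
python3 -m handwheel '[[[-1,0,0,0.1,0,0,0],[-1,0,0,0.2,0,0,0],[-1,0,0,0.2,0,0,0]]]'
python3 -m handwheel '[[[0.1,0,0,0,0,0,0],[0.3,0,0,0,0,0,0],[0.5,0,0,0,0,0,0],[0.5,0,0,0,0,0,0],[0.5,0,0,0,0,0,0],[0.5,0,0,-2,0,0,0],[0.5,0,0,-6,0,0,0],[0.5,0,0,-10,0,0,0],[0.5,0,0,-11,0,0,0],[0.5,0,0,-11,0,0,0]]]'
python3 - <<'E'
from h import *
s=snap('side'); flasks(s); flasks(s,(.5,.72,-.18,.0),(.188,.21))
P=cloud(s).reshape(-1,3); f=s['frame'].reshape(-1,3).astype(int)
m=(f[:,2]>140)&(f[:,1]>50)&(f[:,1]<150)&(f[:,0]<60)&(P[:,2]>.17)&(P[:,2]<.21)&(P[:,1]>.03)&(P[:,1]<.15)
print('tab',m.sum(),np.median(P[m],0),P[m].max(0),P[m].min(0))
yaw=np.radians(-93.5); x=np.array([np.cos(yaw),np.sin(yaw),0]); z=np.array([0,0,-1.])
goto([.600,.0867,.25],Rm=R.from_matrix(np.c_[np.cross(-x,z),-x,z]))
E
```

```text
time_s: 38.9
eef_pos: [0.5439, -0.1062, 0.1658]
eef_rot: [-0.0, 0.729, 0.685, -0.001]
wrist_force: [-5.3, 1.9, 9.6]
opening: 0.5
grasp_force: 62.7
time_s: 40.15
eef_pos: [0.5441, -0.1061, 0.2742]
eef_rot: [-0.0, 0.729, 0.685, -0.001]
wrist_force: [1.1, 0.0, -0.9]
opening: 0.746
grasp_force: 0.0
232 circ [ 543.3 -105.7] 22.4 z 0.1993
296 circ [ 633.3 -110.9] 22.6 z 0.1993
tab 83 [0.60849572 0.08657456 0.19219486] [0.62652294 0.09199052 0.19757876] [0.57563357 0.08214005 0.17004447]
shift cm [19.57  4.44  2.27] turn [ -0.17  -0.14 -90.07]
```

```bash
python3 -m handwheel '[[[1,4,1,0,0,0,-10],[1,10,2,0,0,0,-20],[1,15,4.4,0,0,0,-40],[1,19.6,4.4,0,0,0,-90],[1,19.6,4.4,1,0,0,-90],[1,19.6,4.4,1,0,0,-90],[1,19.6,4.4,1,0,0,-90],[1,19.6,4.4,1,0,0,-90],[1,19.6,4.4,1,0,0,-90],[1,19.6,4.4,1,0,0,-90]]]'
python3 -m handwheel '[[[1,0,0,0,0,0,0],[1,0,0,0,0,0,0]]]'
python3 - <<'E'
from h import *
yaw=np.radians(-93.5); x=np.array([np.cos(yaw),np.sin(yaw),0]); z=np.array([0,0,-1.])
goto([.601,.0867,.160],Rm=R.from_matrix(np.c_[np.cross(-x,z),-x,z]))
E
```

```text
time_s: 41.45
eef_pos: [0.5992, 0.0868, 0.2616]
eef_rot: [-0.003, 0.032, 0.999, -0.0]
wrist_force: [-0.3, 0.5, 0.3]
opening: 1.0
grasp_force: 0.0
time_s: 41.7
eef_pos: [0.6, 0.0868, 0.2634]
eef_rot: [-0.001, 0.032, 0.999, -0.0]
wrist_force: [0.3, 0.1, 0.2]
opening: 1.001
grasp_force: 0.0
shift cm [-0.13  0.   10.34] turn [-0.05 -0.15 -0.14]
```

```bash
python3 -m handwheel '[[[1,-0.1,0,3,0,0,0],[1,-0.1,0,6,0,0,0],[1,-0.1,0,8.5,0,0,0],[1,-0.1,0,10.2,0,0,0],[1,-0.1,0,10.2,0,0,0],[-1,-0.1,0,10.2,0,0,0],[-1,-0.1,0,10.2,0,0,0],[-1,-0.1,0,10.2,0,0,0],[-1,-0.1,0,10.2,0,0,0],[-1,-0.1,0,10.2,0,0,0]]]'
python3 -m handwheel '[[[-1,0,0,0,0,0,0],[-1,0,0,0,0,0,0],[-1,0,0,0,0,0,0]]]'
python3 - <<'E'
from h import *
o=status.get_obs();print(o['opening'],o['eef_rot'])
s=snap('side');t=snap('top')
for n,c in(('side',s),('top',t)): print(n);flasks(c,(.5,.72,-.18,.0),(.188,.21)); tray(c,.146,.162,(.47,.72,-.185,.02))
yaw=np.radians(-93.5); x=np.array([np.cos(yaw),np.sin(yaw),0])
goto(o['eef_pos']+x*.177)
E
```

```text
time_s: 42.95
eef_pos: [0.6011, 0.0867, 0.1624]
eef_rot: [-0.001, 0.031, 1.0, -0.0]
wrist_force: [0.3, -0.6, 1.4]
opening: 0.111
grasp_force: 59.5
time_s: 43.32
eef_pos: [0.6011, 0.0868, 0.1622]
eef_rot: [-0.001, 0.031, 1.0, -0.0]
wrist_force: [-1.2, 0.8, 4.3]
opening: 0.11
grasp_force: 59.7
0.10971159888572851 [-7.04791248e-04  3.11278804e-02  9.99515097e-01 -3.58702338e-04]
side
269 circ [ 543.  -104.4] 22.9 z 0.1992
295 circ [ 632.6 -110.5] 23.2 z 0.1993
790 ((587.989990234375, -106.42359161376953), (150.5123291015625, 167.9462127685547), 86.5899429321289) mean [ 0.5965 -0.1077  0.1489] slopes [ 0.0055 -0.0004]
top
202 circ [ 631.7 -113.1] 23.8 z 0.1993
205 circ [ 541.5 -105.9] 23.0 z 0.1995
968 ((588.7435913085938, -100.52557373046875), (234.8902587890625, 168.72120666503906), 0.04874860495328903) mean [ 0.584  -0.1064  0.1493] slopes [-0.0003 -0.003 ]
shift cm [-2.00e-02 -1.77e+01  1.00e-02] turn [0. 0. 0.]
```

```bash
python3 -m handwheel '[[[-1,0,-0.3,0,0,0,0],[-1,0,-0.8,0,0,0,0],[-1,0,-1.5,0,0,0,0],[-1,0,-2.2,0,0,0,0],[-1,0,-2.9,0,0,0,0],[-1,0,-3.6,0,0,0,0],[-1,0,-4.3,0,0,0,0],[-1,0,-4.9,0,0,0,0],[-1,0,-5.3,0,0,0,0],[-1,0,-5.5,0,0,0,0]]]'
python3 - <<'E'
from h import *
s=snap('side');flasks(s,(.5,.72,-.24,-.05),(.188,.21)); print(status.get_obs()['wrist_force'])
E
python3 -m handwheel '[[[-1,0,-0.3,0,0,0,0],[-1,0,-0.8,0,0,0,0],[-1,0,-1.5,0,0,0,0],[-1,0,-2.2,0,0,0,0],[-1,0,-2.9,0,0,0,0],[-1,0,-3.6,0,0,0,0],[-1,0,-4.3,0,0,0,0],[-1,0,-4.9,0,0,0,0],[-1,0,-5.3,0,0,0,0],[-1,0,-5.5,0,0,0,0]]]'
python3 - <<'E'
from h import *
s=snap('side');flasks(s,(.5,.72,-.24,-.05),(.188,.21)); o=status.get_obs(); print(o['wrist_force'],o['torque'],o['eef_pos'])
E
```

```text
time_s: 44.68
eef_pos: [0.5979, 0.0327, 0.1624]
eef_rot: [-0.0, 0.031, 1.0, 0.001]
wrist_force: [0.4, 6.1, 5.8]
opening: 0.109
grasp_force: 59.9
274 circ [ 539.6 -159.9] 22.7 z 0.1992
298 circ [ 629.4 -165.8] 23.1 z 0.1989
29 circ [ 699.6 -200. ] 19.3 z 0.1995
[0.95704452 4.08212333 5.11480385]
time_s: 45.98
eef_pos: [0.5945, -0.0222, 0.1624]
eef_rot: [-0.0, 0.031, 1.0, 0.001]
wrist_force: [0.6, 5.2, 5.5]
opening: 0.101
grasp_force: 60.0
69 circ [ 536.1 -204.4] 18.3 z 0.1993
67 circ [ 625.2 -208.8] 17.5 z 0.199
29 circ [ 699.3 -200. ] 19.4 z 0.1983
[0.72202578 4.59634988 5.59188498] [ 0.59841377 -0.02136684 -0.00401108] [ 0.5945178  -0.02236472  0.16243524]
```

```bash
python3 -m handwheel '[[[-1,0,-0.3,0,0,0,0],[-1,0,-0.8,0,0,0,0],[-1,0,-1.5,0,0,0,0],[-1,0,-2.2,0,0,0,0],[-1,0,-2.9,0,0,0,0],[-1,0,-3.6,0,0,0,0],[-1,0,-4.3,0,0,0,0],[-1,0,-4.9,0,0,0,0],[-1,0,-5.3,0,0,0,0],[-1,0,-5.5,0,0,0,0]]]'
python3 -m handwheel '[[[-1,0,-0.2,0,0,0,0],[-1,0,-0.4,0,0,0,0],[-1,0,-0.6,0,0,0,0],[-1,0,-0.7,0,0,0,0],[-1,0,-0.7,0,0,0,0]]]'
python3 -m handwheel '[[[-1,0,-0.1,0,0,0,0],[-1,0,-0.2,0,0,0,0],[-1,0,-0.3,0,0,0,0],[-1,0,-0.3,0,0,0,0]]]'
```

```text
time_s: 47.28
eef_pos: [0.5911, -0.0769, 0.1625]
eef_rot: [-0.0, 0.031, 1.0, 0.001]
wrist_force: [0.7, 7.0, 6.8]
opening: 0.103
grasp_force: 60.1
time_s: 47.9
eef_pos: [0.5907, -0.0838, 0.1626]
eef_rot: [-0.0, 0.031, 1.0, 0.001]
wrist_force: [0.2, 5.3, 5.5]
opening: 0.106
grasp_force: 60.1
time_s: 48.4
eef_pos: [0.5906, -0.0867, 0.1626]
eef_rot: [-0.0, 0.031, 1.0, 0.001]
wrist_force: [-0.0, 6.4, 6.3]
opening: 0.111
grasp_force: 60.1
```

```bash
python3 -m handwheel '[[[-1,0,-0.1,0,0,0,0],[-1,0,-0.2,0,0,0,0],[-1,0,-0.2,0,0,0,0]]]'
python3 -m handwheel '[[[-1,0,-0.1,0,0,0,0],[-1,0,-0.2,0,0,0,0],[-1,0,-0.2,0,0,0,0]]]'
python3 -m handwheel '[[[-1,0,-0.1,0,0,0,0],[-1,0,-0.1,0,0,0,0]]]'
```

```text
time_s: 48.78
eef_pos: [0.5904, -0.0887, 0.1626]
eef_rot: [-0.0, 0.031, 1.0, 0.001]
wrist_force: [-0.5, 5.8, 7.2]
opening: 0.107
grasp_force: 60.1
time_s: 49.15
eef_pos: [0.5903, -0.0907, 0.1626]
eef_rot: [-0.0, 0.031, 1.0, 0.001]
wrist_force: [0.8, 5.8, 6.5]
opening: 0.107
grasp_force: 60.1
time_s: 49.4
eef_pos: [0.5903, -0.0917, 0.1626]
eef_rot: [-0.0, 0.031, 1.0, 0.001]
wrist_force: [0.5, 5.6, 6.4]
opening: 0.107
grasp_force: 60.2
```

```bash
python3 -m handwheel '[[[-1,0,-0.1,0,0,0,0],[-1,0,-0.1,0,0,0,0]]]'
python3 -m handwheel '[[[-1,0,-0.1,0,0,0,0],[-1,0,-0.1,0,0,0,0]]]'
```

```text
time_s: 49.65
eef_pos: [0.5902, -0.0927, 0.1627]
eef_rot: [-0.0, 0.031, 1.0, 0.001]
wrist_force: [1.1, 6.8, 6.9]
opening: 0.106
grasp_force: 60.2
time_s: 49.9
eef_pos: [0.5901, -0.0937, 0.1627]
eef_rot: [-0.0, 0.031, 1.0, 0.001]
wrist_force: [-0.1, 6.3, 7.4]
opening: 0.111
grasp_force: 60.2
```

Run:
```python
from h import *
s=snap('side');t=snap('top')
for n,c in(('side',s),('top',t)):
    P=cloud(c).reshape(-1,3); f=c['frame'].reshape(-1,3).astype(int)
    m=(f[:,2]>140)&(f[:,1]>50)&(f[:,1]<150)&(f[:,0]<60)&(P[:,2]>.17)&(P[:,2]<.21)&(P[:,1]>-.15)&(P[:,1]<.15)&(P[:,0]<.7)
    print(n,'tab',m.sum(),np.median(P[m],0),P[m].max(0),P[m].min(0))
    # front face above the opening
    m=(P[:,2]>.29)&(P[:,2]<.32)&(P[:,0]>.45)&(P[:,0]<.72)&(P[:,1]<-.16)&(P[:,1]>-.22); a=P[m]
    if m.sum()>20: k=np.polyfit(a[:,0],a[:,1],1); print(' front y@.59',np.polyval(k,.59),k,m.sum())
```

```text
side tab 71 [ 0.6033941  -0.09285727  0.19323534] [ 0.61547019 -0.08791198  0.19708345] [-0.52399543 -0.14831855  0.17043496]
 front y@.59 -0.19332161029573747 [-0.06337618 -0.15592967] 264
top tab 21 [ 0.5699917  -0.09072091  0.19132866] [ 0.57696055 -0.08469178  0.19696107] [ 0.564391   -0.09636431  0.17141917]
 front y@.59 -0.19398738766858756 [-0.05243773 -0.16304913] 173
```

```bash
python3 -m handwheel '[[[-1,0,-0.1,0,0,0,0],[-1,0,-0.1,0,0,0,0]]]'
python3 -m handwheel '[[[-1,0,-0.1,0,0,0,0],[-1,0,-0.1,0,0,0,0]]]'
```

```text
time_s: 50.25
eef_pos: [0.5901, -0.0937, 0.1627]
eef_rot: [-0.0, 0.031, 1.0, 0.001]
wrist_force: [0.1, 9.4, 7.2]
opening: 0.109
grasp_force: 60.3
time_s: 50.5
eef_pos: [0.5901, -0.0938, 0.1627]
eef_rot: [-0.0, 0.031, 1.0, 0.002]
wrist_force: [0.4, 13.1, 8.5]
opening: 0.106
grasp_force: 60.5
```

It's home: motion has stopped and the force has risen to 13 N. Now I'll release, lift clear and check.

```bash
python3 -m handwheel '[[[1,0,0,0,0,0,0],[1,0,0,0,0,0,0],[1,0,0,0,0,0,0],[1,0,0,0,0,0,0],[1,0,0,0,0,0,0],[1,0,0.3,-2,0,0,0],[1,0,0.3,-5,0,0,0],[1,0,1,-9,0,0,0],[1,0,6,-12,0,0,0],[1,0,12,-12,0,0,0]]]'
python3 -m handwheel '[[[1,0,5,-2,0,0,0],[1,0,10,-4,0,0,0],[1,8,15,-4,0,0,0],[1,14,20,-4,0,0,0],[1,20,25,-4,0,0,0],[1,22,28,-4,0,0,0],[1,22,28,-4,0,0,0],[1,22,28,-4,0,0,0]]]'
python3 - <<'E'
from h import *
s=snap('side');t=snap('top')
cv2.imwrite('pics/k.png',np.hstack([cv2.resize(t['frame'][150:350,180:480],(400,267)),cv2.resize(s['frame'][170:320,170:395],(400,267))]))
for n,c in(('side',s),('top',t)):
    P=cloud(c).reshape(-1,3); f=c['frame'].reshape(-1,3).astype(int)
    m=(f[:,2]>140)&(f[:,1]>50)&(f[:,1]<150)&(f[:,0]<60)&(P[:,2]>.17)&(P[:,2]<.21)&(P[:,1]>-.15)&(P[:,1]<.15)&(P[:,0]<.7)&(P[:,0]>.5)
    print(n,'tab',m.sum(),np.median(P[m],0),P[m].max(0),P[m].min(0)); flasks(c,(.5,.67,-.26,-.05),(.15,.21))
    K=kframe(-93.4).as_matrix(); d=P-np.array([.5835,-.193,.14]); o=d@K[:,0]; l=d@K[:,1]
    m=(o>.03)&(o<.15)&(abs(l)<.11)&(abs(l)>.04)&(abs(d[:,2])<.01); print('hatch',np.polyfit(o[m],d[m,2],1))
    m=(f[:,2]>110)&(f[:,1]<60)&(f[:,0]<60)&(P[:,0]>.31)&(P[:,0]<.36)&(P[:,1]>.2)&(P[:,1]<.4)&(P[:,2]>.03); q=P[m];print('pole',m.sum(),q.mean(0),q.min(0),q.max(0))
E
```

```text
time_s: 51.75
eef_pos: [0.5993, 0.0231, 0.2876]
eef_rot: [0.003, 0.032, 0.999, -0.001]
wrist_force: [1.1, 0.1, -0.3]
opening: 1.001
grasp_force: 0.0
time_s: 52.75
eef_pos: [0.3935, 0.318, 0.3241]
eef_rot: [0.0, 0.029, 1.0, 0.0]
wrist_force: [-0.1, -0.0, -0.5]
opening: 1.001
grasp_force: 0.0
side tab 96 [ 0.59626388 -0.09269988  0.19355535] [ 0.6150916  -0.08623265  0.19858953] [ 0.56488916 -0.09839014  0.17029514]
134 circ [590.  -94.5] 25.2 z 0.1924
hatch [ 0.00055338 -0.00097433]
pole 399 [0.33785394 0.29672594 0.05638011] [0.32356277 0.21739072 0.03928213] [0.34722255 0.37490008 0.06490548]
top tab 81 [ 0.58681878 -0.09078412  0.19305716] [ 0.61233286 -0.08595921  0.20150213] [ 0.56328294 -0.09900518  0.17030175]
107 circ [587.1 -92.9] 25.3 z 0.1914
hatch [ 0.00050936 -0.00065466]
pole 258 [0.33426831 0.3034165  0.0594148 ] [0.32500155 0.21694414 0.04117796] [0.34549134 0.37582651 0.06954968]
```

View pics/k.png

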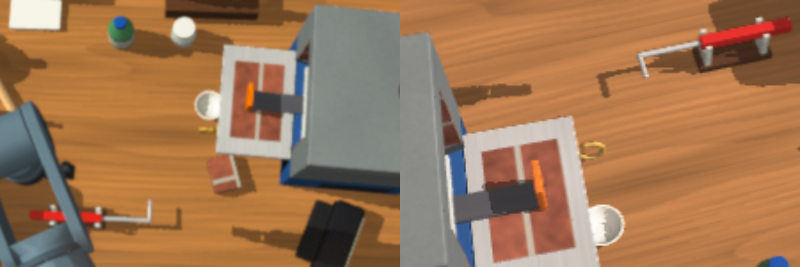

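The tray is home with its tab about 100 mm outside the front face. The hatch is level, and the pole lies in its rest where it started. The other things haven't moved.

```bash
python3 -c "
from bench import ctrl; print(ctrl.hand_in())"
```

```text
the job is handed in; nothing more can be done
None
```

I handed the job in at about 53 s. The hatch is fully down, the tray with both flasks (only two were on the bench) is fully home in the kiln, and the pole is back in its rest. The flasks were last seen upright as they went through the opening; the final pictures can't show them inside.

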